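Take one tube out of a centrifuge rotor

ROBOT

A 6-joint arm with a two-finger parallel gripper is mounted at the origin on the work surface. World frame = base frame: x ahead of the robot, y to its left, z up, the work surface at z = 0. Lengths are in m, angles in rad, forces in N, time in s.
With the tool pointing down it reaches from about 0.35 to 0.975 m from the base axis. Payload 4.9 kg.
Tool frame: the origin (TCP) lies at the very end of the fingers, on their centre line; the grasp point (between the pads) lies 19 mm behind it; x points along the fingers, z is the direction in which the jaws open and shut, and the axes are right-handed (so a half turn about x gives the same grasp; the last joint's range is limited). The gripper opens to 85 mm and grips with 20 to 120 N. Pads are 22 mm wide; open, the fingers measure 114 mm over their backs; the gripper's body (76 mm by 85 mm) begins 54 mm behind the grasp point. The pads swing forward as they close: fully open they stand 13 mm farther back than shut.
Start: joints at [-1.426, 0.053, 1.613, -0, 1.476, -0.119], TCP at [0.163, -0.603, 0.231] pointing down, gripper open.
Joint ranges: [-3.01, 3.01], [-1.01, 2.22], [0.06, 2.58], [-1.02, 4.17], [0.09, 2.62], [-3.14, 3.14]. Speed limits (rad/s): [2.57, 2.57, 3.14, 3.14, 3.14, 3.14].

INTERFACE

Orientations are given as a rotation vector (axis times angle).
In Python, from station import ctrl, imaging gives the robot as it stands. The module is installed in compiled form; this text tells all that it offers.
- The arm moves only by the shell command python3 -m jog 'ROWS' [FORCE]. ROWS is JSON, a list that holds one entry, the list of rows, each a list of 5 numbers: the shift along the tool's x, y, z in m, then the turn about the tool's x in rad, then the closure, from -1 (fully open) to 1 (shut). A call has 1 to 12 rows; each row is the pose to reach, as a shift and turn from the pose measured when the call began, along the tool's axes at that moment; what a row does not reach only later rows make up. A row lasts 1/10 s, in which the tool goes at most 50 mm and 8.59 degrees, less where a joint would pass 70% of its speed; a pose out of reach is approached as far as the arm can. A call with a gripper value outside its range is refused whole. The fingers move at their own pace and stop on an object; FORCE is the grip in N (left out, the last holds). Time passes only in rows, so rows that repeat a pose let the fingers close. It gives the time, the measured TCP pose, the force and the opening at its end, in the units of the state.
- ctrl.get_obs(): the state, without advancing time (a new reading comes with each control period).
- imaging.get_image(name): name is "scene" or "top" or "wrist"; returns a dict with "color" (400x640x3 uint8, red, green, blue), "intrinsics" (3x3 intrinsics, pixels), "R" (3x3) and "t" (3): a world point X has camera coordinates R X + t. Camera axes: x right, y down, z forward; pixel columns grow to the right and rows downward; lengths in m; the calibration is good to about 2 mm. A picture is of the moment at which its call begins. There is no depth.
- ctrl.finish_job(): hands the job in, once; it reports no verdict.
The state is a dict: "t": time; "q": joint angles; "dq": joint speeds; "effort": joint torques, N m; "tool_pos": TCP position; "tool_rot": TCP orientation; "contact_force": force on the tool from outside, world axes, zero at the start; "wrist_torque": the same for the moment, N m; "opening": finger opening in m.
Only numpy, scipy, OpenCV 4.12 (cv2) and the standard library are available. Lean on these libraries where they do the work, as an engineer would, in place of code of your own. Each camera call takes 0.05 s, during which the arm holds its last target.

TASK

The spin is over: turn the centrifuge's rotor by hand until the tube with the wide cap is at the front of the bowl, and let it stand still there. Then draw that tube out along its slant and lower it, upright, into a free opening of the wire rack, down to the rack's floor, before letting go. Leave the other tubes in their places and disturb nothing else on the bench.

Things in the scene. Friction and masses are not known exactly. Their poses are not given: they have to be found in the camera images.
- centrifuge: Bench centrifuge, off-white, fixed to the bench: square casing with a round bowl (inner radius 138 mm, rim 165 mm above the bench), lid folded right back behind it, a low control desk (75 mm high, reaching 230 mm out from the bowl's axis) at the front. Origin on the bench under the bowl's axis; z up, -x points out of the front of the machine, roughly at the arm.
- bowl_front (a point): Point on the bowl's rim at its front (the middle of the machine's front side, 150 mm from the bowl's axis, 165 mm up). The wide-capped tube has to be brought to this side.
- rotor (a joint): Rotor angle since the start, rad, growing counter-clockwise as seen from above; no stops, turns either way any number of times; bearing friction about 0.04 N m and some drag, so it stays where it is left.
- rotor_axis (a point): On the rotor's axis at bench level; turns with the rotor. Its z is up; its -x points towards the pocket of the wide-capped tube. The rotor has six slanted metal sleeves (pockets), 60 degrees apart, each leaning 25 degrees: foot outwards, mouth towards the axis.
- rotor_knob (a point): Centre of the bare-metal bar-shaped knob on top of the rotor, on its axis, 215 mm above the bench. The bar is 12 mm thick, 46 mm long and 30 mm high (200 to 230 mm above the bench) on a round stem 34 mm thick; its thickness runs along this point's x, its length along y. It turns with the rotor. Caps of the tubes reach up to about 200 mm above the bench at 50 mm or more from the axis.
- wide_pocket (a point): Centre of the mouth of the sleeve that holds the wide-capped tube: 91.5 mm from the rotor's axis and 144 mm above the bench. Sleeve: 19.5 mm bore, 24.5 mm outside, 65 mm deep to its floor.
- wide_tube_mid (a point): The wanted tube, at its centre: straight clear tube 16.4 mm in diameter, 120 mm long overall with its cap, tapered foot, 20 to 40 g. z along the tube towards the cap. It is the only one with the wide cap; in the sleeve it has about 1.5 mm play all round and stands 55 mm out of it.
- wide_cap (a point): Centre of the wide cap of that tube: white disc-like cap 32 mm in diameter and 16 mm high, 52 mm up the tube from its centre (112 mm from its foot).
- tube_a_mid (a point): Another tube in the rotor, at its centre: same size, but with a narrow cap 19 mm wide. Next to the wanted one, 60 degrees counter-clockwise from above. Stays in its sleeve.
- tube_b_mid (a point): Narrow-capped tube opposite the wanted one, at its centre. Stays in its sleeve.
- tube_c_mid (a point): Narrow-capped tube opposite tube a, at its centre. Stays in its sleeve. The two remaining sleeves are empty.
- rack: Wire tube rack, fixed, 136 mm along its x, 58 mm along its y, top wires 76 mm above the bench, a second layer of wires at 36 mm, floor plate with its top at 4 mm. Two rows (y = -13 and +13 mm) of five square openings (x = -52, -26, 0, 26, 52 mm), 23 mm clear. Origin under its centre on the bench.
- rack_place (a point): Centre of the free middle opening of the rack's -y row, at the level of the top wires (76 mm above the bench). All openings are free but the two with tubes d and e; any free one will do.
- tube_d_mid (a point): Narrow-capped tube standing in the rack's opening x = -52, y = +13 mm, at its centre (120 mm long).
- tube_e_mid (a point): Narrow-capped tube standing in the rack's opening x = 52, y = -13 mm, at its centre.
- bottle_a: Amber reagent bottle, 60 mm wide, 137 mm high. Origin under its foot.
- bottle_b: Second such amber bottle.
- flask_a: Stoppered conical flask, 66 mm wide, 107 mm high. Origin under its foot.
- flask_b: Smaller stoppered conical flask, 52 mm wide, 88 mm high.
- beaker: Empty glass beaker, 72 mm wide, 85 mm high.
- forceps: Steel forceps lying on the bench, 130 mm long, 5 mm high.
- dish: Small white dish, 80 mm wide, 22 mm high.
- wide_tube: The wanted tube as a whole; origin at the middle of its foot, 60 mm below point wide_tube_mid along the tube.
Things that resemble listed ones, but are neither listed nor needed, are in the scene too. What is shaped like the part that bears tube_c_mid but pink is not meant.

How it is judged:
By the outcome, as a careful person would: the job done as asked, in the order asked, and still so for the second after the job is handed in, with the robot touching nothing.
It also fails if it takes over 67 s, if anything falls off the work surface, if the arm or the gripper's body presses on something with over 40 N, if the wrist force passes 120 N, or if a joint passes its speed limit or range.

## Working session

There is one attempt and no reset: what is moved stays moved. The work goes in short steps, Python scripts to look and compute and a shell command to move; the robot and the scene stay as the last step left them, time stands still between calls to the robot, and variables do not carry over. Pictures are saved under pics/ and viewed, and the job is handed in when it is done.

```bash
mkdir -p pics; cat > h.py <<'E'
import numpy as np,cv2
from station import ctrl,imaging
from scipy.spatial.transform import Rotation as Ro
def snap(n,f):
    d=imaging.get_image(n); cv2.imwrite('pics/'+f,cv2.cvtColor(d['color'],cv2.COLOR_RGB2BGR)); 
    np.savez('pics/'+f[:-4]+'.npz',**{k:np.array(d[k]) for k in('color','intrinsics','R','t')});return d
def ld(f): return dict(np.load('pics/'+f+'.npz'))
def ray(d,u,v):
    R=d['R'];t=d['t'];c=-R.T@t;r=R.T@np.linalg.inv(d['intrinsics'])@[u,v,1];return c,r/np.linalg.norm(r)
def onz(d,u,v,z):
    c,r=ray(d,u,v);return c+r*(z-c[2])/r[2]
def proj(d,X):
    p=d['intrinsics']@(d['R']@np.array(X)+d['t']);return p[:2]/p[2]
E
python3 - <<'E'
from h import *
for n in('scene','top','wrist'):
    d=snap(n,n+'0.png');print(n,(-d['R'].T@d['t']).round(3))
o=ctrl.get_obs();print({k:np.round(v,3) for k,v in o.items()});print(Ro.from_rotvec(o['tool_rot']).as_matrix().round(3))
E
```

```text
scene [ 0.832 -0.635  0.851]
top [ 0.385 -0.027  1.187]
wrist [ 0.24  -0.582  0.373]
{'t': np.float64(0.15), 'q': array([-1.426,  0.053,  1.614,  0.   ,  1.476, -0.119]), 'dq': array([ 0.   , -0.002, -0.004, -0.   , -0.   , -0.001]), 'effort': array([ 0.0000e+00, -3.9424e+01, -3.7072e+01, -0.0000e+00,  5.0000e-03,
       -0.0000e+00]), 'tool_pos': array([ 0.163, -0.603,  0.23 ]), 'tool_rot': array([ 1.014,  1.324, -1.012]), 'contact_force': array([-0.135,  0.245, -0.178]), 'wrist_torque': array([0.049, 0.007, 0.045]), 'opening': np.float64(0.085)}
[[-0.     0.965  0.261]
 [ 0.002  0.261 -0.965]
 [-1.     0.    -0.002]]
```

View pics/scene0.png

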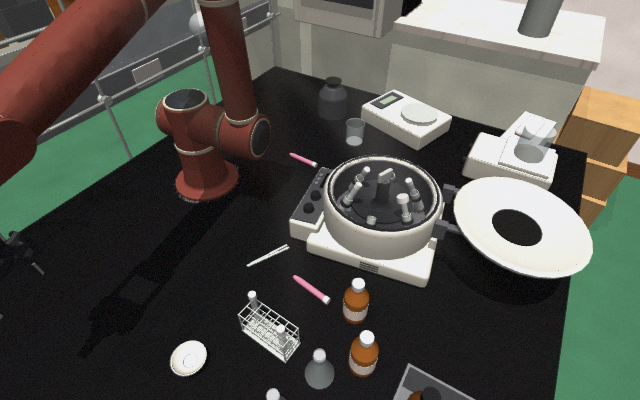

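View pics/top0.png

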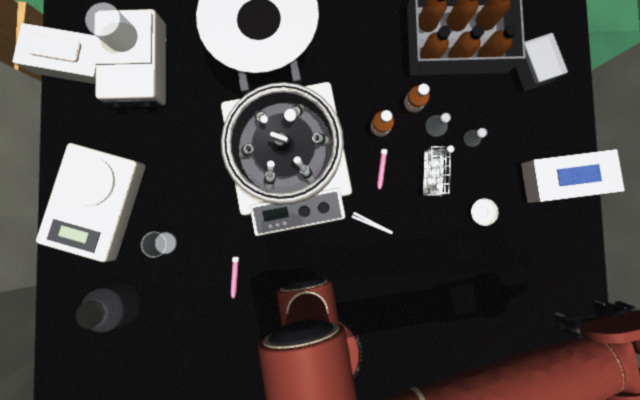

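View pics/wrist0.png

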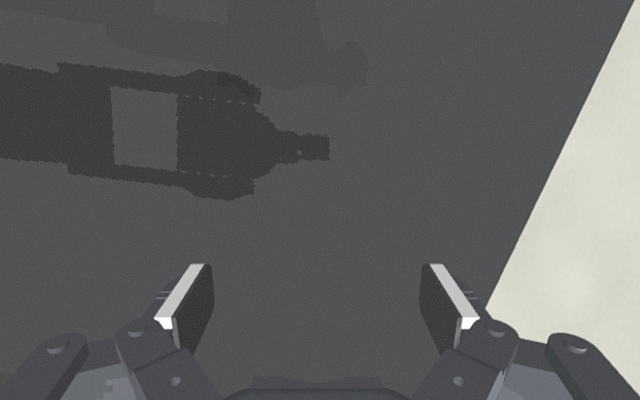

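```bash
python3 - <<'E'
import cv2
a=cv2.imread('pics/top0.png')
cv2.imwrite('pics/z1.png',cv2.resize(a[70:240,205:365],None,fx=4.5,fy=3.5*4.5/3.5,interpolation=2)[:600*2])
b=cv2.resize(a[75:235,210:360],None,fx=3.7,fy=3.7,interpolation=2);cv2.imwrite('pics/z1.png',b)
b=cv2.resize(a[80:240,340:510],None,fx=3.7,fy=3.7,interpolation=2);cv2.imwrite('pics/z2.png',b)
c=cv2.imread('pics/scene0.png')
cv2.imwrite('pics/z3.png',cv2.resize(c[150:290,285:450],None,fx=4,fy=4,interpolation=2))
cv2.imwrite('pics/z4.png',cv2.resize(c[260:400,160:400],None,fx=3.3,fy=3.3,interpolation=2))
E
```

```text
(no output)
```

View pics/z1.png

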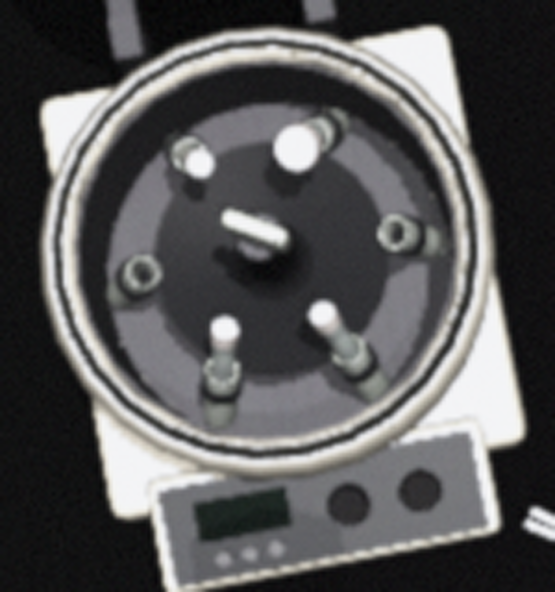

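View pics/z2.png

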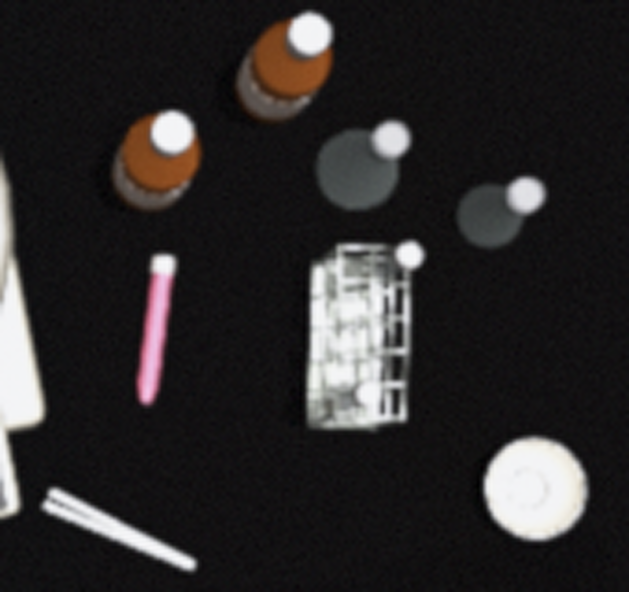

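View pics/z3.png

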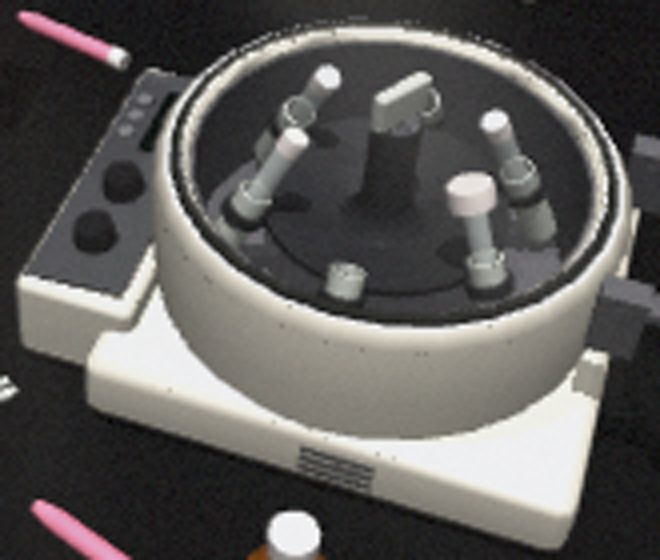

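View pics/z4.png

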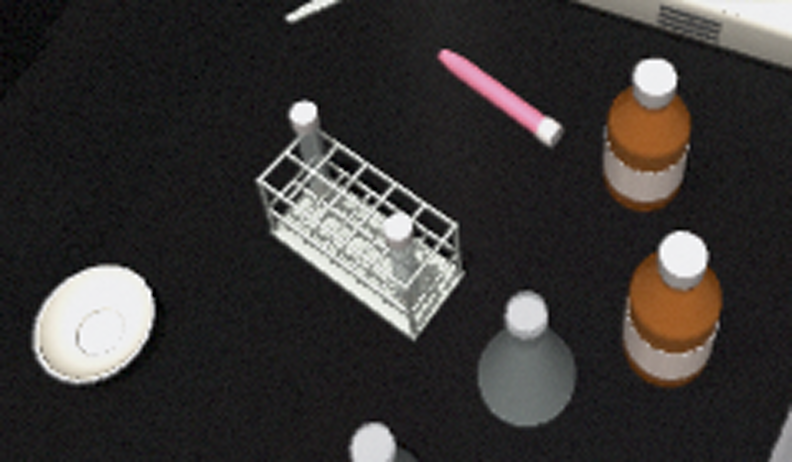

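```bash
python3 - <<'E'
from h import *
d=ld('top0')
def z1(u,v,z): return onz(d,210+u/3.7-.4,75+v/3.7-.4,z)
f1,f2=z1(170,590,.075),z1(497,525,.075)
print('desk front',f1,f2); s=f2-f1; print('front normal ang', np.degrees(np.arctan2(s[0],-s[1])))
d1,d2=z1(153,485,.075),z1(482,424,.075); s=d2-d1; print('desk back ang',np.degrees(np.arctan2(s[0],-s[1])))
k1,k2=z1(226,212,.23),z1(284,240,.23);print('knob',k1,k2,(k1+k2)/2,np.linalg.norm(k1-k2)); s=k2-k1
print('bar dir deg',np.degrees(np.arctan2(s[1],s[0])))
e1,e2=z1(398,232,.144),z1(140,272,.144);print('sleeves',(e1+e2)/2,np.linalg.norm(e1-e2))
w,a,b,c=[z1(*p,z) for p,z in(((297,148),.194),((198,163),.195),((225,330),.195),((322,314),.195))]
print('w-b',(w+b)/2,np.linalg.norm(w-b),'a-c',(a+c)/2,np.linalg.norm(a-c))
# rim fit: outer bright boundary
im=cv2.cvtColor(d['color'],cv2.COLOR_RGB2GRAY)
C=(e1+e2)/2
print('wide dir',np.degrees(np.arctan2(*(w-b)[1::-1])),'ac',np.degrees(np.arctan2(*(a-c)[1::-1])),'e',np.degrees(np.arctan2(*(e1-e2)[1::-1])))
# rack via scene & top
def z2(u,v,z): return onz(d,340+u/3.7-.4,80+v/3.7-.4,z)
for p in((337,245),(408,247),(405,420),(310,425),(312,262)): print('racktop?',z2(*p,.076),'bot',z2(*p,.004))
print('caps e? d?',z2(409,254,.124),z2(369,391,.124))
s=ld('scene0')
def z4(u,v,z): return onz(s,160+u/3.3-.4,260+v/3.3-.4,z)
print('scene rack top')
for p in((259,181),(334,134),(461,227),(396,280)): print(z4(*p,.076))
for p in((304,115),(398,228)): print('cap',z4(*p,.120))
for p,z in(((656,75),.137),((683,250),.137),((526,310),.107),((374,437),.088)): print('tops',z4(*p,z))
E
```

```text
desk front [0.35513219 0.17513879 0.075     ] [ 0.3981479  -0.07441233  0.075     ]
front normal ang 9.78010203427272
desk back ang 9.08053751086045
knob [0.60853735 0.10648447 0.23      ] [0.58870341 0.068263   0.23      ] [0.59862038 0.08737373 0.23      ] 0.043061187238805386
bar dir deg -117.42576926431576
sleeves [0.59856494 0.08775434 0.144     ] 0.18872071726712208
w-b [0.59768188 0.08749454 0.1945    ] 0.13597647160061188 a-c [0.59784298 0.08839551 0.195     ] 0.13606457840329264
wide dir -22.32983579608289 ac 37.88418380451069 e -82.55568031895854
racktop? [ 0.59269245 -0.32681942  0.076     ] bot [ 0.60618799 -0.34627208  0.004     ]
racktop? [ 0.5897355  -0.38128402  0.076     ] bot [ 0.60303935 -0.40426762  0.004     ]
racktop? [ 0.45652999 -0.3728048   0.076     ] bot [ 0.46119811 -0.3952387   0.004     ]
racktop? [ 0.45454459 -0.30026221  0.076     ] bot [ 0.45908399 -0.31799316  0.004     ]
racktop? [ 0.5799889  -0.30705785  0.076     ] bot [ 0.59266087 -0.32522937  0.004     ]
caps e? d? [ 0.57564804 -0.36645446  0.124     ] [ 0.47531588 -0.3325569   0.124     ]
scene rack top
[ 0.45966318 -0.36949926  0.076     ]
[ 0.48193058 -0.3140061   0.076     ]
[ 0.59726529 -0.32636195  0.076     ]
[ 0.58087821 -0.37837912  0.076     ]
cap [ 0.47558266 -0.33107585  0.12      ]
cap [ 0.57684189 -0.36478593  0.12      ]
tops [ 0.67005845 -0.1911221   0.137     ]
tops [ 0.73963946 -0.29392979  0.137     ]
tops [ 0.66995926 -0.36333583  0.107     ]
tops [ 0.62785669 -0.46577311  0.088     ]
```

```bash
python3 -m jog '[[[-0.08,0.0,0,-0.15,-1],[-0.08,0.60,-0.55,-1.8,-1],[-0.08,0.60,-0.55,-1.8,-1],[-0.08,0.60,-0.55,-1.8,-1],[-0.08,0.60,-0.55,-1.8,-1],[-0.08,0.60,-0.55,-1.8,-1],[-0.08,0.60,-0.55,-1.8,-1],[-0.08,0.60,-0.55,-1.8,-1],[-0.08,0.60,-0.55,-1.8,-1],[-0.08,0.60,-0.55,-1.8,-1],[-0.08,0.60,-0.55,-1.8,-1],[-0.08,0.60,-0.55,-1.8,-1]]]' 60
cat >> h.py <<'E'
def st(target=None,zang=None):
    o=ctrl.get_obs();M=Ro.from_rotvec(o['tool_rot']).as_matrix()
    za=np.degrees(np.arctan2(M[1,2],M[0,2]))
    print('t',round(o['t'],2),'tcp',o['tool_pos'].round(4),'z',za.round(2),'tilt',M[2,0].round(4),'q',np.round(o['q'],3),'F',np.round(o['contact_force'],1),'T',np.round(o['wrist_torque'],2),'op',round(o['opening'],4))
    if target is not None: print('shift',(M.T@(np.array(target)-o['tool_pos'])).round(4))
    if zang is not None:
        a=(zang-za+180)%360-180; print('turn rad (shortest)',round(-np.radians(a),4))
    return o,M
E
python3 -c "
from h import *
st([.598,.0877,.30],157.7)"
```

```text
t: 1.35
tool_pos: [0.4578, -0.1369, 0.3016]
tool_rot: [-0.39, 1.535, 0.392]
contact_force: [1.0, -0.5, -0.0]
opening: 0.0855
t 1.35 tcp [ 0.4578 -0.1369  0.3016] z 28.6 tilt -1.0 q [-4.470e-01 -3.410e-01  1.851e+00  1.000e-03  1.631e+00 -9.460e-01] F [ 1.  -0.5 -0. ] T [-0.04 -0.01 -0.03] op 0.0855
shift [0.0019 0.1301 0.2306]
turn rad (shortest) -2.2532
```

```bash
python3 -m jog '[[[0.0,0.13,0.23,-1.7,-1],[0,0.13,0.23,-1.7,-1],[0,0.13,0.23,-1.7,-1],[0,0.13,0.23,-1.7,-1],[0,0.13,0.23,-1.7,-1],[0,0.13,0.23,-1.7,-1],[0,0.13,0.23,-1.7,-1],[0,0.13,0.23,-1.7,-1],[0,0.13,0.23,-1.7,-1],[0,0.13,0.23,-1.7,-1],[0,0.13,0.23,-1.7,-1],[0,0.13,0.23,-1.7,-1]]]'
python3 -c "
from h import *
st([.598,.0877,.29],157.7)"
```

```text
t: 2.55
tool_pos: [0.5972, 0.0874, 0.3013]
tool_rot: [-1.656, 0.84, 1.659]
contact_force: [0.6, 1.0, 0.1]
opening: 0.0859
t 2.55 tcp [0.5972 0.0874 0.3013] z 126.22 tilt -1.0 q [ 2.100e-02 -2.900e-02  1.580e+00  1.000e-03  1.592e+00 -2.182e+00] F [0.6 1.  0.1] T [-0.02 -0.05  0.04] op 0.0859
shift [ 0.0113 -0.0008 -0.0002]
turn rad (shortest) -0.5494
```

```bash
python3 -m jog '[[[0.0,0,0,-0.55,-1],[0.0,0,0,-0.55,-1],[0.0,0,0,-0.55,-1],[0.0,0,0,-0.55,-1],[0.0,0,0,-0.55,-1],[0.0,0,0,-0.55,-1]]]'
python3 -c "
from h import *
st([.598,.0877,.206],157.7); d=snap('wrist','w1.png');print((-d['R'].T@d['t']).round(3),proj(d,[.598,.0877,.23]),proj(d,d['R'].T@(-d['t'])+[0,0,-1]))"
```

```text
t: 3.15
tool_pos: [0.5971, 0.0874, 0.301]
tool_rot: [-2.005, 0.396, 2.008]
contact_force: [-0.7, 0.3, 0.7]
opening: 0.0853
t 3.15 tcp [0.5971 0.0874 0.301 ] z 157.61 tilt -1.0 q [ 2.100e-02 -2.900e-02  1.580e+00  1.000e-03  1.592e+00 -2.729e+00] F [-0.7  0.3  0.7] T [0.03 0.   0.01] op 0.0853
shift [ 0.095  -0.0006 -0.0009]
turn rad (shortest) -0.0015
[0.569 0.015 0.444] [316.93275309 212.3216061 ] [315.81650555  82.49966536]
```

View pics/w1.png

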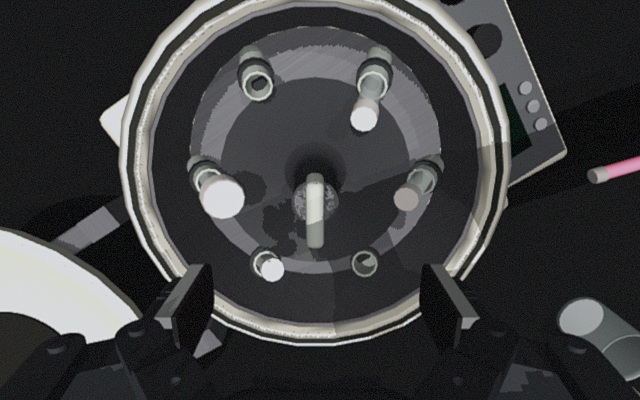

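```bash
python3 -m jog '[[[0.05,-0.0006,-0.0009,0,-1],[0.094,-0.0006,-0.0009,0,-1],[0.094,-0.0006,-0.0009,0,-1],[0.094,-0.0006,-0.0009,0,1],[0.094,-0.0006,-0.0009,0,1],[0.094,-0.0006,-0.0009,0,1],[0.094,-0.0006,-0.0009,0,1],[0.094,-0.0006,-0.0009,0,1],[0.094,-0.0006,-0.0009,0,1],[0.094,-0.0006,-0.0009,0,1]]]' 40
python3 -c "
from h import *
st([.598,.0877,.207],157.7)"
```

```text
t: 4.2
tool_pos: [0.5984, 0.0879, 0.2087]
tool_rot: [-2.007, 0.395, 2.007]
contact_force: [-1.9, 0.8, 6.3]
opening: 0.0107
t 4.2 tcp [0.5984 0.0879 0.2087] z 157.64 tilt -1.0 q [ 2.200e-02  2.000e-02  1.685e+00  2.000e-03  1.437e+00 -2.729e+00] F [-1.9  0.8  6.3] T [0.04 0.45 0.02] op 0.0107
shift [0.0017 0.0003 0.0004]
turn rad (shortest) -0.0011
```

```bash
python3 -m jog '[[[0,0,0,0.1,1],[0,0,0,0.24,1],[0,0,0,0.38,1],[0,0,0,0.52,1],[0,0,0,0.66,1],[0,0,0,0.8,1],[0,0,0,0.94,1],[0,0,0,1.08,1],[0,0,0,1.22,1],[0,0,0,1.36,1],[0,0,0,1.5,1],[0,0,0,1.5,1]]]'
python3 -c "
from h import *
st([.598,.0877,.207],9.4)"
```

```text
t: 5.4
tool_pos: [0.597, 0.0908, 0.2087]
tool_rot: [-0.963, 1.342, 0.976]
contact_force: [-6.4, 9.3, 4.4]
opening: 0.0116
t 5.4 tcp [0.597  0.0908 0.2087] z 71.65 tilt -1.0 q [ 0.024  0.019  1.685  0.007  1.44  -1.227] F [-6.4  9.3  4.4] T [1.16 0.73 0.05] op 0.0116
shift [ 0.0017 -0.0019 -0.0027]
turn rad (shortest) 1.0864
```

```bash
python3 -m jog '[[[0,0,0,0.1,1],[0,0,0,0.24,1],[0,0,0,0.38,1],[0,0,0,0.52,1],[0,0,0,0.66,1],[0,0,0,0.8,1],[0,0,0,0.94,1],[0,0,0,1.04,1],[0,0,0,1.087,1],[0,0,0,1.087,1],[0,0,0,1.087,1]]]'
python3 -c "
from h import *
st([.598,.0877,.207],9.4)
snap('top','t2.png')
a=cv2.imread('pics/t2.png');cv2.imwrite('pics/t2z.png',cv2.resize(a[75:235,210:360],None,fx=3.7,fy=3.7,interpolation=2))"
```

```text
t: 6.5
tool_pos: [0.5989, 0.0926, 0.2088]
tool_rot: [-0.121, 1.563, 0.137]
contact_force: [8.1, 6.5, -2.7]
opening: 0.0111
t 6.5 tcp [0.5989 0.0926 0.2088] z 9.41 tilt -0.9999 q [ 0.026  0.02   1.684  0.011  1.434 -0.14 ] F [ 8.1  6.5 -2.7] T [ 0.65 -1.14 -0.02] op 0.0111
shift [ 0.0017 -0.0047 -0.0017]
turn rad (shortest) 0.0001
```

View pics/t2z.png

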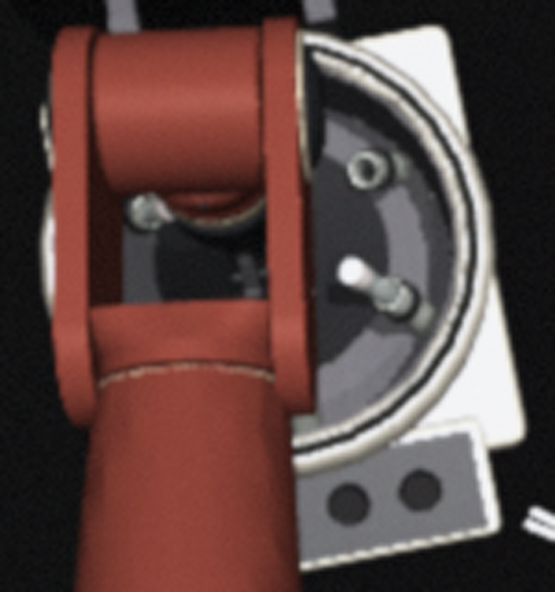

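```bash
python3 -m jog '[[[0,0,0,0,0],[0,0,0,0,0],[0,0,0,0,0],[-0.04,0,0,0,0],[-0.09,0,0,0,0],[-0.09,0,0,0,0],[-0.09,0,0,0.15,0],[-0.09,0,0,0.3,0]]]'
python3 -c "
from h import *
st([.598,.0877,.207],9.4)
d=snap('wrist','w3.png')
d=snap('scene','s3.png')
"
```

```text
t: 7.35
tool_pos: [0.5989, 0.0914, 0.2995]
tool_rot: [0.12, 1.565, -0.103]
contact_force: [-0.6, -0.1, -1.2]
opening: 0.0427
t 7.35 tcp [0.5989 0.0914 0.2995] z -8.15 tilt -0.9999 q [ 0.024 -0.028  1.581  0.01   1.584  0.166] F [-0.6 -0.1 -1.2] T [-0.04  0.01 -0.03] op 0.0427
shift [ 0.0925 -0.0048 -0.0006]
turn rad (shortest) -0.3063
```

View pics/w3.png

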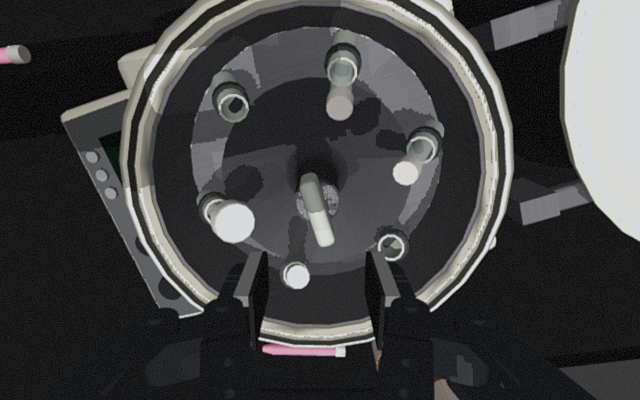

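View pics/s3.png

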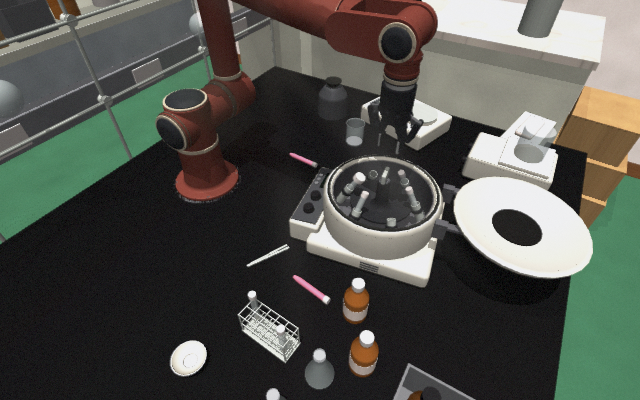

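```bash
python3 - <<'E'
from h import *
d=ld('w3')
P=lambda u,v,z:onz(d,u,v,z)
w=P(234,221,.194);b=P(406,172,.195);a=P(296,275,.195);c=P(340,104,.195)
e1=P(233,104,.144);e2=P(391,245,.144)
A=lambda v:np.degrees(np.arctan2(v[1],v[0]))%360
print('w',w,'cen',(w+b)/2,(a+c)/2,(e1+e2)/2)
print('wide ang',A(w-b),A(a-c)-60,A(e1-e2)+60)
f1,f2=P(62,113,.075),P(185,318,.075);print('desk',f1,f2,A(f2-f1)-90)
k1,k2=P(308,179,.23),P(325,240,.23);print('knob',(k1+k2)/2,A(k2-k1))
print((P(300,100,.165)*0))
s=ld('s3');print('scene cap', proj(s,w))
E
```

```text
w [0.5371455  0.08219179 0.194     ] cen [0.60177813 0.09183642 0.1945    ] [0.60072181 0.09312086 0.195     ] [0.60121647 0.09290976 0.144     ]
wide ang 188.48718265161276 187.9727699561259 189.20861119921713
desk [0.35572424 0.17954688 0.075     ] [ 0.41756268 -0.07240662  0.075     ] 193.7898618180086
knob [0.60096651 0.09411286 0.23      ] 276.57347244467417
[0. 0. 0.]
scene cap [361.10090893 174.92267806]
```

```bash
python3 - <<'E'
import cv2
a=cv2.imread('pics/w3.png')
cv2.imwrite('pics/z5.png',cv2.resize(a[90:330,40:220],None,fx=2.5,fy=2.5,interpolation=2))
a=cv2.imread('pics/top0.png')
cv2.imwrite('pics/z6.png',cv2.resize(a[180:240,225:365],None,fx=5.5,fy=5.5,interpolation=2))
E
```

```text
(no output)
```

View pics/z5.png

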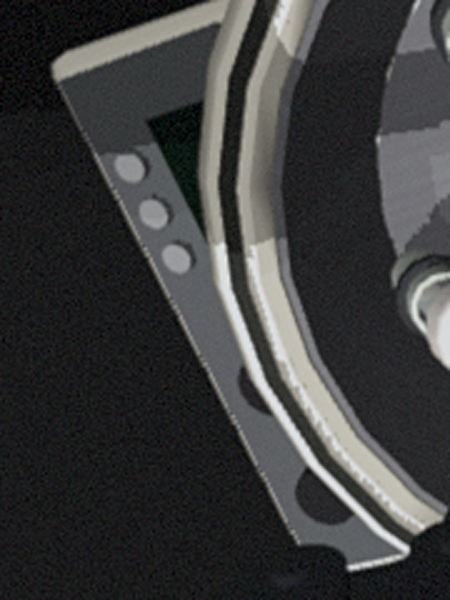

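View pics/z6.png

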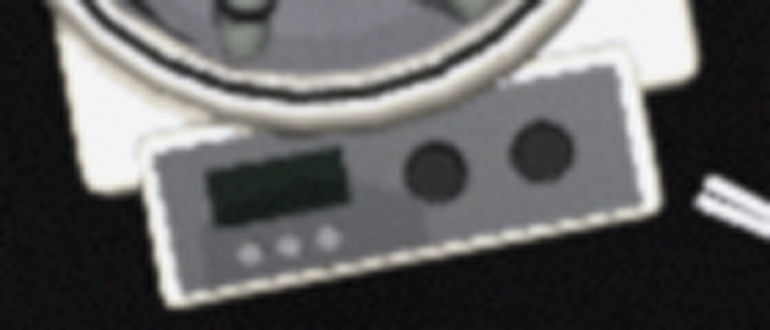

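```bash
python3 - <<'E'
from h import *
d=ld('w3');A=lambda v:np.degrees(np.arctan2(v[1],v[0]))%360
P=lambda u,v,z:onz(d,u,v,z)
f1,f2=P(64,122,.075),P(160,308,.075);print(f1,f2,A(f2-f1)-90)
d=ld('top0');T=lambda u,v,z:onz(d,225+u/5.5-.4,180+v/5.5-.4,z)
print('front',A(T(655,212,.075)-T(175,304,.075))-90,'knobs',A(T(541,150,.08)-T(437,172,.08))-90, 'back',A(T(620,52,.075)-T(145,145,.075))-90,'left',A(T(145,145,.075)-T(175,304,.075)))
print('casing L',A(T(60,30,.06)-T(90,188,.06)))
# full casing front corners via top z1 picks
Z=lambda u,v,z:onz(d,210+u/3.7-.4,75+v/3.7-.4,z)
print('casing right',A(Z(443,30,.06)-Z(523,440,.06)),'left',A(Z(43,102,.06)-Z(117,517,.06)),'diag',A(Z(443,30,.06)-Z(117,517,.06)))
E
```

```text
[0.35461057 0.17074708 0.075     ] [ 0.39160817 -0.05453658  0.075     ] 189.32624919275554
front 189.38637088844342 knobs 190.50201871549427 back 189.65664573039362 left 9.95952062557525
casing L 10.135120052649254
casing right 9.333067367697764 left 9.495461104697682 diag 325.2961909805382
```

```bash
python3 -c "
from h import *
st([.5289,.0806,.29],-81)"
```

```text
t 7.45 tcp [0.5987 0.0914 0.2989] z -7.78 tilt -0.9999 q [ 0.024 -0.027  1.582  0.01   1.584  0.16 ] F [-0.9 -0.  -1. ] T [-0.01 -0.05  0.04] op 0.0429
shift [ 0.0086 -0.0203 -0.0677]
turn rad (shortest) 1.2779
```

```bash
python3 -m jog '[[[0,-0.02,-0.068,1.278,-0.25],[0,-0.02,-0.068,1.278,-0.25],[0,-0.02,-0.068,1.278,-0.25],[0,-0.02,-0.068,1.278,-0.25],[0,-0.02,-0.068,1.278,-0.25],[0,-0.02,-0.068,1.278,-0.25],[0,-0.02,-0.068,1.278,-0.25],[0,-0.02,-0.068,1.278,-0.25],[0,-0.02,-0.068,1.278,-0.25],[0,-0.02,-0.068,1.278,-0.25],[0,-0.02,-0.068,1.278,-0.25]]]'
python3 -c "
from h import *
st([.5289,.0806,.19],-81)
d=snap('wrist','w4.png');print(proj(d,[.5289-.0033+.0067,.0807+.0005,.194]))
a=cv2.imread('pics/w4.png');g=cv2.cvtColor(a,6)
n,l,s,c=cv2.connectedComponentsWithStats((g>200).astype('u1'))
for i in range(1,n):
  if 100<s[i,4]<6000: print(s[i],c[i].round(1))
"
```

```text
t: 8.55
tool_pos: [0.5286, 0.0807, 0.2985]
tool_rot: [1.099, 1.285, -1.083]
contact_force: [0.2, -0.6, 0.2]
opening: 0.0533
t 8.55 tcp [0.5286 0.0807 0.2985] z -80.81 tilt -0.9999 q [ 0.007 -0.199  1.741  0.01   1.597  1.418] F [ 0.2 -0.6  0.2] T [-0.    0.03  0.04] op 0.0533
shift [ 0.1085 -0.0002  0.0013]
turn rad (shortest) 0.0033
[317.87957353 193.88690949]
[110   0  57 205 979] [123.1  90.9]
[ 124    0   41  182 1617] [134.7  70.7]
[ 281    0  238  269 3608] [442.7 160.2]
[ 400    0  136  311 2617] [483.6 188.7]
[410  12  33  35 254] [426.3  28.8]
[201  14  28  34 157] [210.3  27. ]
[218  25  29  31 678] [232.   39.9]
[ 283   87   77   19 1363] [321.6  96.3]
[514 131  57  91 708] [543.6 171.9]
[390 132  29  27 563] [403.5 145.3]
[406 136  25  29 130] [421.8 152.3]
[313 168  28  38 466] [329.7 184.7]
[624 195  16  20 206] [632.4 204.8]
[614 213  26  23 333] [627.9 224.2]
[174 215  62  44 282] [203.6 236.8]
[195 218  51  34 443] [219.5 232.2]
[280 267  98  13 398] [329.3 274.4]
[164 302   9  18 106] [168.  310.1]
```

View pics/w4.png

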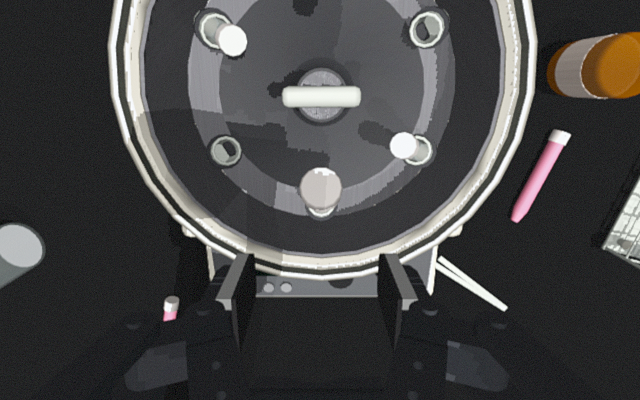

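```bash
python3 -c "
from h import *
d=ld('w4');o,M=st()
p=onz(d,321,188,.195);print(p,'in tool',(M.T@(p-o['tool_pos'])).round(4))
k1,k2=onz(d,283,96,.23),onz(d,360,96,.23);k=(k1+k2)/2;print('knob',k,np.degrees(np.arctan2(*(k2-k1)[1::-1])), 'cap rel knob',np.linalg.norm((p-k)[:2]),np.degrees(np.arctan2(*(p-k)[1::-1])))
"
```

```text
t 8.6 tcp [0.5286 0.0807 0.2985] z -80.85 tilt -0.9999 q [ 0.007 -0.199  1.741  0.01   1.597  1.418] F [-0.2 -0.2 -1.9] T [-0.04 -0.03  0.03] op 0.0536
[0.53732483 0.07973997 0.195     ] in tool [0.1035 0.008  0.0034]
knob [0.60104272 0.09008749 0.23      ] -80.83983551024431 cap rel knob 0.06455262126551337 -170.77593009848675
```

```bash
python3 -m jog '[[[0.04,0.005,0.003,0,-0.25],[0.09,0.005,0.003,0,-0.25],[0.12,0.005,0.003,0,-0.25],[0.1325,0.005,0.003,0,-0.25],[0.1325,0.005,0.003,0,-0.25]]]' 30
python3 -c "
from h import *
st([.5289,.0806,.19],-81)
d=snap('wrist','w5.png');snap('scene','s5.png')
a=cv2.imread('pics/s5.png');cv2.imwrite('pics/s5z.png',cv2.resize(a[120:260,290:450],None,fx=4,fy=4,interpolation=2))
"
```

```text
t: 9.1
tool_pos: [0.5332, 0.0799, 0.164]
tool_rot: [1.097, 1.289, -1.085]
contact_force: [-0.5, -0.2, -0.4]
opening: 0.0537
t 9.1 tcp [0.5332 0.0799 0.164 ] z -80.79 tilt -0.9999 q [ 0.005 -0.102  1.879  0.011  1.365  1.413] F [-0.5 -0.2 -0.4] T [-0.05 -0.01  0.05] op 0.0537
shift [-0.0259 -0.0041 -0.0016]
turn rad (shortest) 0.0037
```

View pics/w5.png

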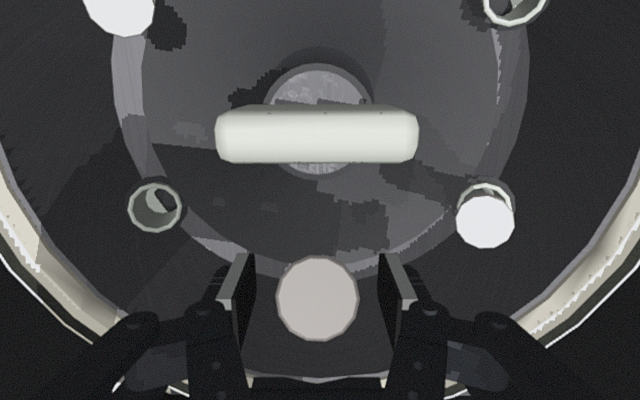

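View pics/s5z.png

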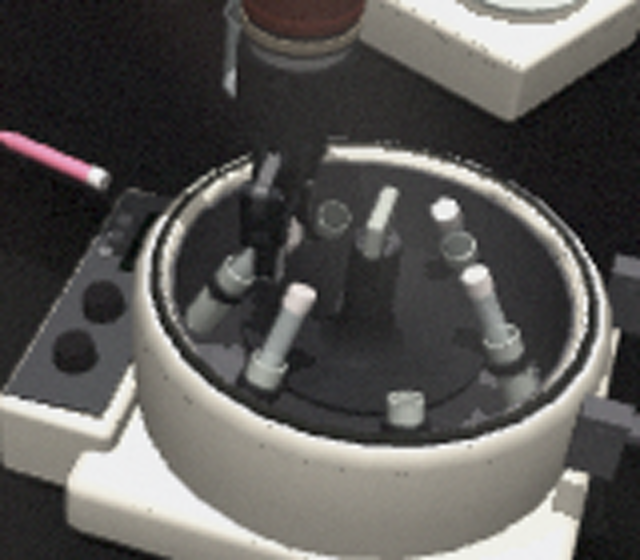

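```bash
python3 -c "
from h import *
d=ld('w5');o,M=st()
p=onz(d,317,297,.194);print(p,'in tool',(M.T@(p-o['tool_pos'])).round(4))
k=onz(d,317,116,.23);print(k)"
```

```text
t 9.2 tcp [0.5355 0.08   0.1679] z -80.8 tilt -0.9999 q [ 0.005 -0.105  1.875  0.011  1.366  1.414] F [-0.2 -0.2  0.6] T [-0.02 -0.03 -0.05] op 0.0535
[0.53869326 0.08024146 0.194     ] in tool [-0.026   0.0034 -0.    ]
[0.60548241 0.09074908 0.23      ]
```

```bash
python3 -m jog '[[[0,0,0,0,0.5],[0,0,0,0,1],[0,0,0,0,1],[0,0,0,0,1],[0,0,0,0,1],[0,0,0,0,1]]]' 35
python3 -c "
from h import *
o,M=st();c=np.radians(9.2)
for L in (.02,.04,.068,.08):
  v=L*np.array([np.sin(np.radians(25))*np.cos(c),np.sin(np.radians(25))*np.sin(c),np.cos(np.radians(25))]);print(L,(M.T@v).round(4))
"
```

```text
t: 9.8
tool_pos: [0.5376, 0.08, 0.171]
tool_rot: [1.103, 1.279, -1.077]
contact_force: [1.2, 0.4, 6.2]
opening: 0.0306
t 9.8 tcp [0.5376 0.08   0.171 ] z -80.8 tilt -0.9999 q [ 0.005 -0.106  1.871  0.011  1.365  1.413] F [1.2 0.4 6.2] T [-0.02 -0.18 -0.01] op 0.0306
0.02 [-0.018   0.0087 -0.0002]
0.04 [-0.036   0.0174 -0.0003]
0.068 [-0.0612  0.0295 -0.0005]
0.08 [-0.0721  0.0348 -0.0006]
```

```bash
python3 -m jog '[[[-0.006,0.003,0,0,1],[-0.012,0.006,0,0,1],[-0.018,0.0087,0,0,1],[-0.024,0.0116,0,0,1],[-0.030,0.0145,0,0,1],[-0.036,0.0174,0,0,1],[-0.036,0.0174,0,0,1]]]'
python3 -c "
from h import *
o,M=st()
d=snap('wrist','w6.png');snap('scene','s6.png')
a=cv2.imread('pics/s6.png');cv2.imwrite('pics/s6z.png',cv2.resize(a[110:250,290:450],None,fx=4,fy=4,interpolation=2))"
```

```text
t: 10.5
tool_pos: [0.5552, 0.0824, 0.2084]
tool_rot: [1.104, 1.277, -1.075]
contact_force: [-0.1, 0.3, -0.8]
opening: 0.0303
t 10.5 tcp [0.5552 0.0824 0.2084] z -80.79 tilt -0.9999 q [ 0.01  -0.094  1.796  0.01   1.426  1.418] F [-0.1  0.3 -0.8] T [ 0.02 -0.01 -0.02] op 0.0303
```

View pics/s6z.png

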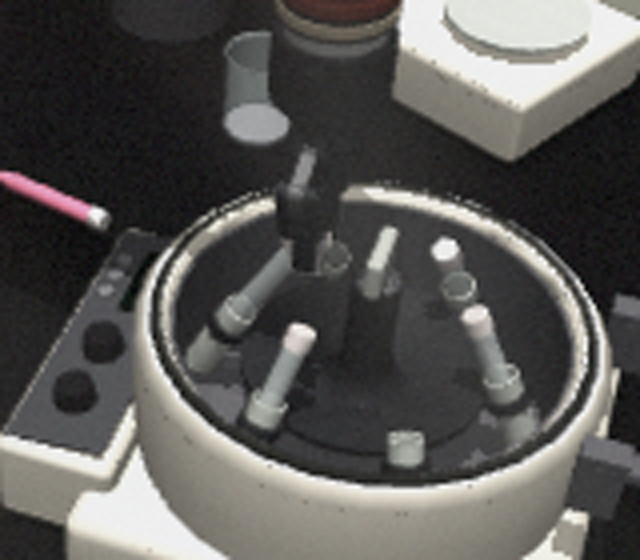

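```bash
python3 -m jog '[[[-0.006,0.003,0,0,1],[-0.012,0.006,0,0,1],[-0.018,0.0087,0,0,1],[-0.024,0.0116,0,0,1],[-0.030,0.0145,0,0,1],[-0.036,0.0174,0,0,1],[-0.05,0.02,0,0,1],[-0.08,0.02,0,0,1],[-0.11,0.02,0,0,1],[-0.13,0.02,0,0,1],[-0.13,0.02,0,0,1]]]'
python3 -c "
from h import *
o,M=st([.575,-.355,.34],-94.5)
snap('scene','s7.png')
a=cv2.imread('pics/s7.png');cv2.imwrite('pics/s7z.png',cv2.resize(a[50:250,290:450],None,fx=3,fy=3,interpolation=2))"
```

```text
t: 11.7
tool_pos: [0.5742, 0.0843, 0.3429]
tool_rot: [1.106, 1.272, -1.071]
contact_force: [0.3, 0.7, 1.0]
opening: 0.03
t 11.7 tcp [0.5742 0.0843 0.3429] z -80.79 tilt -0.9997 q [ 0.013 -0.109  1.588  0.01   1.642  1.424] F [0.3 0.7 1. ] T [0.   0.03 0.  ] op 0.03
shift [-0.0018 -0.0695  0.4338]
turn rad (shortest) 0.2392
```

View pics/s7z.png

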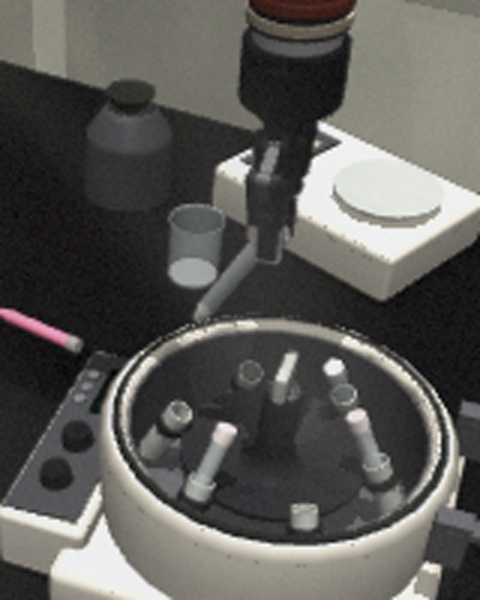

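```bash
python3 -m jog '[[[0,-0.0,0.04,0.05,1],[0,-0.067,0.42,0.24,1],[0,-0.067,0.42,0.24,1],[0,-0.067,0.42,0.24,1],[0,-0.067,0.42,0.24,1],[0,-0.067,0.42,0.24,1],[0,-0.067,0.42,0.24,1],[0,-0.067,0.42,0.24,1],[0,-0.067,0.42,0.24,1],[0,-0.067,0.42,0.24,1],[0,-0.067,0.42,0.24,1],[0,-0.067,0.42,0.24,1]]]'
python3 -c "
from h import *
o,M=st([.5736,-.3394,.34],-94.5)
"
```

```text
t: 12.95
tool_pos: [0.5745, -0.3398, 0.3345]
tool_rot: [1.283, 1.17, -1.25]
contact_force: [0.2, -0.0, 0.6]
opening: 0.0307
t 12.95 tcp [ 0.5745 -0.3398  0.3345] z -94.49 tilt -0.9998 q [-0.653  0.108  1.385  0.018  1.644  0.997] F [ 0.2 -0.   0.6] T [ 0.   -0.02 -0.02] op 0.0307
shift [-0.0055 -0.0008 -0.0004]
turn rad (shortest) 0.0002
```

```bash
python3 -m jog '[[[0.05,0,0,0,1],[0.10,0,0,0,1],[0.125,0,0,0,1],[0.125,0,0,0,1],[0.125,0,0,0,1]]]'
python3 -c "
from h import *
o,M=st()
for n in('scene','top','wrist'): snap(n,n+'8.png')
a=cv2.imread('pics/scene8.png');cv2.imwrite('pics/s8z.png',cv2.resize(a[200:370,190:360],None,fx=3.5,fy=3.5,interpolation=2))
a=cv2.imread('pics/top8.png');cv2.imwrite('pics/t8z.png',cv2.resize(a[100:230,370:500],None,fx=4.5,fy=4.5,interpolation=2))"
```

```text
t: 13.45
tool_pos: [0.5767, -0.3372, 0.2102]
tool_rot: [1.282, 1.17, -1.249]
contact_force: [-0.3, -0.4, 0.1]
opening: 0.0303
t 13.45 tcp [ 0.5767 -0.3372  0.2102] z -94.4 tilt -0.9998 q [-0.648  0.161  1.532  0.019  1.444  0.997] F [-0.3 -0.4  0.1] T [ 0.07 -0.01 -0.02] op 0.0303
```

View pics/s8z.png

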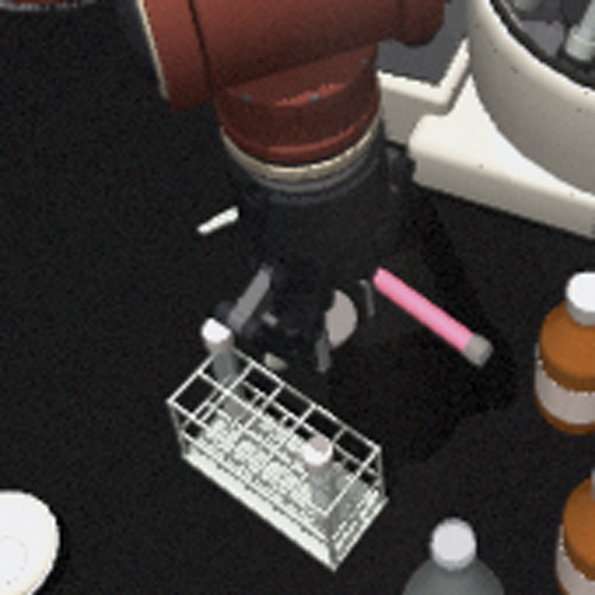

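View pics/t8z.png

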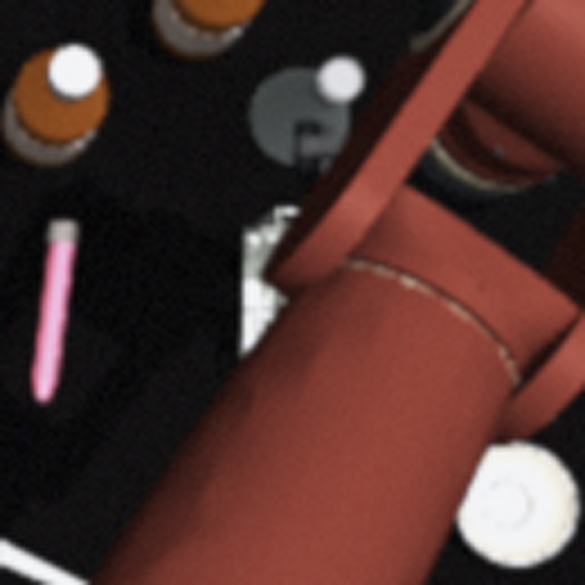

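View pics/wrist8.png

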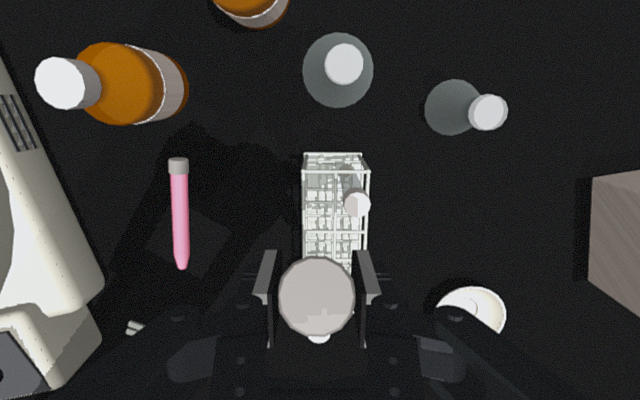

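```bash
python3 -c "
import cv2
a=cv2.imread('pics/wrist8.png');cv2.imwrite('pics/w8z.png',cv2.resize(a[140:350,250:400],None,fx=3.8,fy=2.85*1.333,interpolation=2)[:800])
a=cv2.imread('pics/scene8.png');cv2.imwrite('pics/s8y.png',cv2.resize(a[270:370,230:310],None,fx=6,fy=6,interpolation=2))"
```

```text
(no output)
```

View pics/w8z.png

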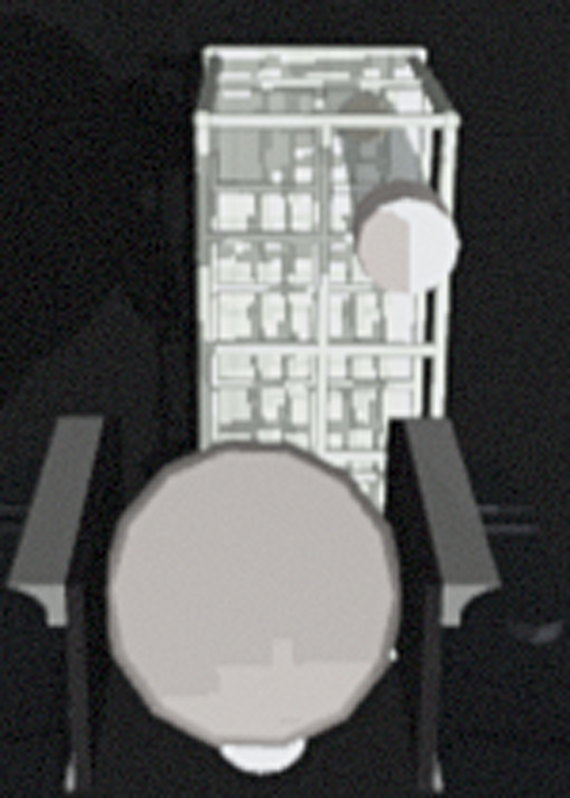

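View pics/s8y.png

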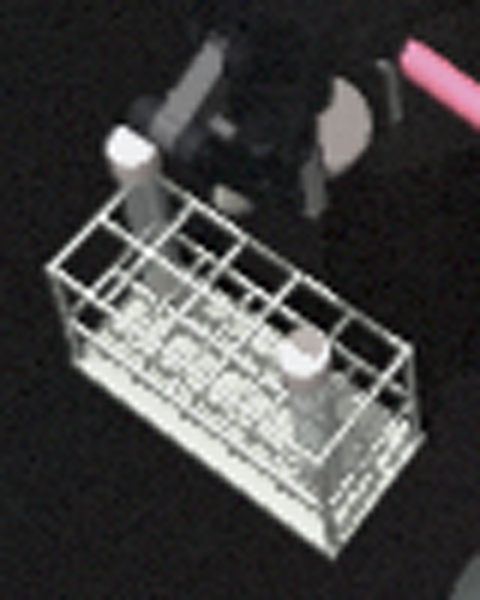

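```bash
cat >> h.py <<'E'
def tri(L):
    A=np.zeros((3,3));b=np.zeros(3)
    for d,u,v in L:
        c,r=ray(d,u,v);P=np.eye(3)-np.outer(r,r);A+=P;b+=P@c
    X=np.linalg.solve(A,b);return X,[(proj(d,X)-[u,v]).round(1) for d,u,v in L]
E
python3 -c "
from h import *
o,M=st();s=ld('scene8');w=ld('wrist8')
W=lambda u,v:(w,250+u/3.8-.37,140+v/3.8-.37)
S=lambda u,v:(s,230+u/6-.4,270+v/6-.4)
T=lambda X:(M.T@(X-o['tool_pos'])).round(4)
X,e=tri([W(262,765),S(233,205)]);print('foot',X,T(X),e)
X,e=tri([W(262,595),S(345,125)]);print('captop',X,T(X),e)
for n,p in(('x65 y29',(203,120)),('x65 0',(327,120)),('x13 0',(320,350)),('x39 0',(322,237)),('x65 -29',(452,120))):
  X=onz(*W(*p),.076);print(n,X,T(X))
for n,p in(('x65 y29?',(410,346)),('x65 -29',(322,460)),('-65 29',(158,180)),('-65,-29',(50,268))):
  X=onz(*S(*p),.076);print('scene',n,X,T(X))
X,e=tri([W(203,120),S(410,346)]);print('tri x65y29',X,e)
X=onz(*W(408,245),.123);print('e cap',X);X=onz(*S(303,345),.123);print('e cap sc',X)
"
```

```text
t 13.6 tcp [ 0.5778 -0.3389  0.2133] z -94.45 tilt -0.9998 q [-0.649  0.16   1.528  0.019  1.444  0.997] F [-0.2 -0.1 -0.7] T [0.01 0.02 0.04] op 0.0305
foot [ 0.5377119  -0.34584383  0.18979311] [ 0.0227 -0.0398  0.0103] [array([ 17.7, -26.7]), array([-1.3, -8.4])]
captop [ 0.58579858 -0.34079047  0.24428529] [-0.0308  0.0087  0.001 ] [array([ 1.9, -5.3]), array([-0.5, -1. ])]
x65 y29 [ 0.59334828 -0.32742301  0.076     ] [ 0.1377  0.0121 -0.0113]
x65 0 [ 0.59135788 -0.35360525  0.076     ] [0.1374 0.0122 0.015 ]
x13 0 [ 0.53922779 -0.34877977  0.076     ] [ 0.1365 -0.0402  0.0142]
x39 0 [ 0.56553164 -0.35090092  0.076     ] [ 0.1369 -0.0138  0.0143]
x65 -29 [ 0.58935536 -0.379947    0.076     ] [0.1371 0.0122 0.0414]
scene x65 y29? [ 0.59324643 -0.32570752  0.076     ] [ 0.1377  0.0119 -0.013 ]
scene x65 -29 [ 0.58987321 -0.37762855  0.076     ] [0.1372 0.0126 0.0391]
scene -65 29 [ 0.47114536 -0.3185878   0.076     ] [ 0.1354 -0.1104 -0.0106]
scene -65,-29 [ 0.45907765 -0.36932559  0.076     ] [ 0.1348 -0.1185  0.0409]
tri x65y29 [ 0.59459003 -0.3277038   0.0809253 ] [array([-0.1, -0.2]), array([-0.1, -0. ])]
e cap [ 0.5777233  -0.36548697  0.123     ]
e cap sc [ 0.57568657 -0.36314178  0.123     ]
```

```bash
python3 -c "
from h import *
o,M=st();s=ld('scene8');w=ld('wrist8')
for t in (15,20,25,30):
  a=np.radians(t)
  for L in (.112,.09,.05):
    X=o['tool_pos']+M@np.array([-.0235+L*np.cos(a),.005-L*np.sin(a),.001])
    ps=proj(s,X);pw=proj(w,X);print(t,L,'s8y',((ps-[230,270]+.4)*6).round(),'w8z',((pw-[250,140]+.37)*3.8).round(),X.round(3))
"
```

```text
t 13.6 tcp [ 0.5778 -0.3389  0.2133] z -94.45 tilt -0.9998 q [-0.649  0.16   1.528  0.019  1.444  0.997] F [-0.2 -0.1 -0.7] T [0.01 0.02 0.04] op 0.0305
15 0.112 s8y [297. 251.] w8z [262. 381.] [ 0.555 -0.337  0.128]
15 0.09 s8y [304. 229.] w8z [263. 403.] [ 0.561 -0.338  0.15 ]
15 0.05 s8y [317. 186.] w8z [265. 456.] [ 0.57  -0.339  0.188]
20 0.112 s8y [276. 234.] w8z [262. 434.] [ 0.546 -0.337  0.131]
20 0.09 s8y [287. 215.] w8z [263. 450.] [ 0.553 -0.337  0.152]
20 0.05 s8y [307. 177.] w8z [265. 488.] [ 0.566 -0.339  0.19 ]
25 0.112 s8y [256. 215.] w8z [262. 488.] [ 0.537 -0.336  0.135]
25 0.09 s8y [270. 199.] w8z [263. 497.] [ 0.546 -0.337  0.155]
25 0.05 s8y [297. 169.] w8z [265. 520.] [ 0.562 -0.338  0.191]
30 0.112 s8y [236. 196.] w8z [262. 543.] [ 0.528 -0.335  0.139]
30 0.09 s8y [253. 184.] w8z [263. 546.] [ 0.539 -0.336  0.158]
30 0.05 s8y [288. 160.] w8z [265. 553.] [ 0.558 -0.338  0.193]
```

```bash
python3 -m jog '[[[0.03,0,0.001,0,1],[0.055,0,0.001,0,1],[0.065,-0.001,0.001,0,1],[0.075,-0.004,0.001,0,1],[0.079,-0.005,0.001,0,1],[0.079,-0.005,0.001,0,1]]]'
python3 -c "
from h import *
o,M=st()
for n in('scene','wrist'): snap(n,n+'9.png')
a=cv2.imread('pics/scene9.png');cv2.imwrite('pics/s9y.png',cv2.resize(a[270:370,220:320],None,fx=6,fy=6,interpolation=2))"
```

```text
t: 14.2
tool_pos: [0.574, -0.339, 0.1348]
tool_rot: [1.282, 1.164, -1.248]
contact_force: [-1.7, 0.7, -0.1]
opening: 0.0307
t 14.2 tcp [ 0.574  -0.339   0.1348] z -94.46 tilt -0.9998 q [-0.653  0.214  1.601  0.019  1.316  0.991] F [-1.7  0.7 -0.1] T [ 0.04  0.33 -0.  ] op 0.0307
```

View pics/s9y.png

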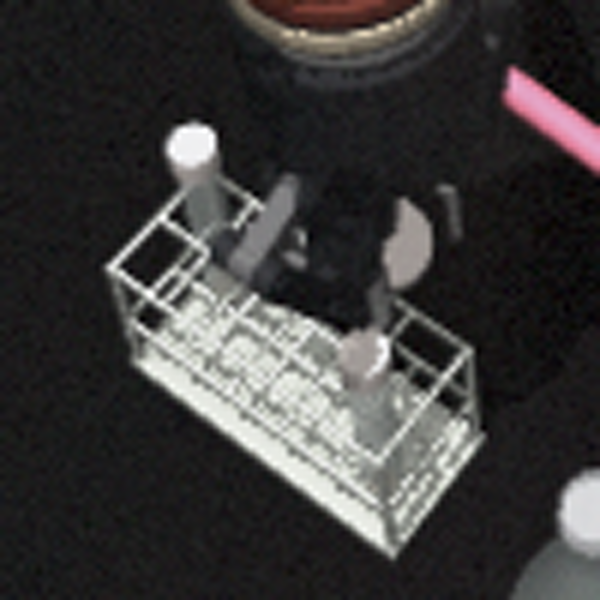

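View pics/wrist9.png

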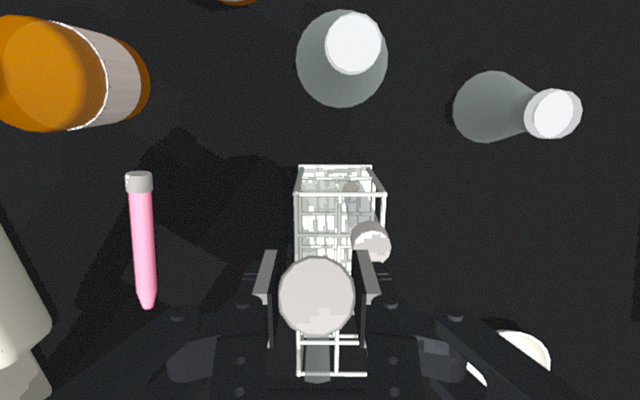

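```bash
python3 -c "
from h import *
o,M=st();w=ld('wrist9')
T=lambda X:(M.T@(X-o['tool_pos'])).round(4)
for p in((297,193),(385,193),(341,193),(297,374),(367,374),(336,374),(297,343),(318,365),(318,382)):
  print(p,T(onz(w,*p,.076)),T(onz(w,*p,.004)))
d=M@np.array([0,1,0]);print(d)
"
python3 -c "
import cv2
a=cv2.imread('pics/wrist9.png');cv2.imwrite('pics/w9z.png',cv2.resize(a[230:400,250:400],None,fx=4,fy=3.5,interpolation=2))"
```

```text
t 14.3 tcp [ 0.5743 -0.3391  0.1352] z -94.46 tilt -0.9998 q [-0.653  0.214  1.601  0.019  1.316  0.991] F [-1.8 -0.6  0.4] T [ 0.    0.37 -0.01] op 0.0304
(297, 193) [ 0.0596  0.0176 -0.0117] [ 0.1313 -0.0044 -0.0158]
(385, 193) [0.0591 0.0177 0.0403] [ 0.1306 -0.0042  0.0546]
(341, 193) [0.0594 0.0176 0.0143] [ 0.1309 -0.0043  0.0194]
(297, 374) [ 0.0572 -0.1139 -0.0139] [ 0.1279 -0.1825 -0.0187]
(367, 374) [ 0.0567 -0.1135  0.0349] [ 0.1273 -0.1819  0.0474]
(336, 374) [ 0.0569 -0.1137  0.0133] [ 0.1276 -0.1822  0.0181]
(297, 343) [ 0.0576 -0.0881 -0.0135] [ 0.1286 -0.1476 -0.0182]
(318, 365) [ 0.0572 -0.1062  0.0008] [ 0.1279 -0.172   0.0011]
(318, 382) [ 0.0569 -0.1207  0.0008] [ 0.1276 -0.1916  0.0011]
[ 0.9967822  -0.07790469  0.01887084]
```

View pics/w9z.png

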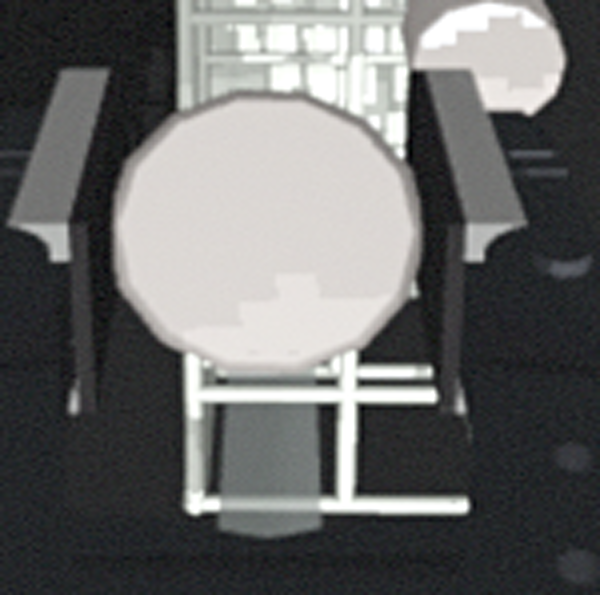

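```bash
python3 -c "
from h import *
o,M=st();w=ld('wrist9');s=ld('scene9')
P=lambda x,y,z:o['tool_pos']+M@np.array([x,y,z])
print('d top',proj(w,P(.0112,-.1,.0005)),'d mid',proj(w,P(.07,-.1,.0005)),'d foot',proj(w,P(.13,-.1,.0005)))
c,r=ray(w,317,381)
# intersect with plane tool z=.001
n=M[:,2];tt=((P(0,0,.001)-c)@n)/(r@n)
print('central plane degenerate',abs(r@n))
for t in(25,30,35,40,45,50,60,70):
  a=np.radians(t);X=P(-.0235+.112*np.cos(a),.005-.112*np.sin(a),.001);print(t,proj(w,X).round(),'scene9z',((proj(s,X)-[220,270])*6).round(),X[2].round(3))
"
```

```text
t 14.3 tcp [ 0.5743 -0.3391  0.1352] z -94.46 tilt -0.9998 q [-0.653  0.214  1.601  0.019  1.316  0.991] F [-1.8 -0.6  0.4] T [ 0.    0.37 -0.01] op 0.0304
d top [317.88869546 417.42927708] d mid [317.55945187 344.71755079] d foot [317.34426453 297.19455347]
central plane degenerate 0.0010374110260180055
25 [318. 268.] scene9z [324. 315.] 0.056
30 [318. 282.] scene9z [305. 297.] 0.061
35 [318. 297.] scene9z [287. 279.] 0.066
40 [318. 312.] scene9z [270. 260.] 0.072
45 [318. 328.] scene9z [253. 242.] 0.078
50 [318. 343.] scene9z [238. 223.] 0.085
60 [319. 377.] scene9z [210. 186.] 0.101
70 [319. 412.] scene9z [187. 150.] 0.118
```

```bash
python3 -m jog '[[[0,-0.004,0.0,0,1],[0,-0.010,0.0,0,1],[0,-0.016,0.0005,0,1],[0,-0.022,0.0005,0,1],[0,-0.028,0.0005,0,1],[0,-0.028,0.0005,0,1]]]' 20
python3 -c "
from h import *
o,M=st()
for n in('scene','wrist'): snap(n,n+'10.png')
a=cv2.imread('pics/scene10.png');a=cv2.resize(a[270:370,220:320],None,fx=4,fy=4,interpolation=2)
b=cv2.imread('pics/wrist10.png')[150:400,220:420];b=cv2.resize(b,(320,400));cv2.imwrite('pics/c10.png',np.hstack([a,b]))"
```

```text
t: 14.9
tool_pos: [0.5459, -0.3376, 0.135]
tool_rot: [1.282, 1.162, -1.248]
contact_force: [3.5, 0.3, 0.1]
opening: 0.0305
t 14.9 tcp [ 0.5459 -0.3376  0.135 ] z -94.48 tilt -0.9998 q [-0.678  0.158  1.665  0.019  1.308  0.966] F [3.5 0.3 0.1] T [-0.21 -0.68  0.01] op 0.0305
```

View pics/c10.png

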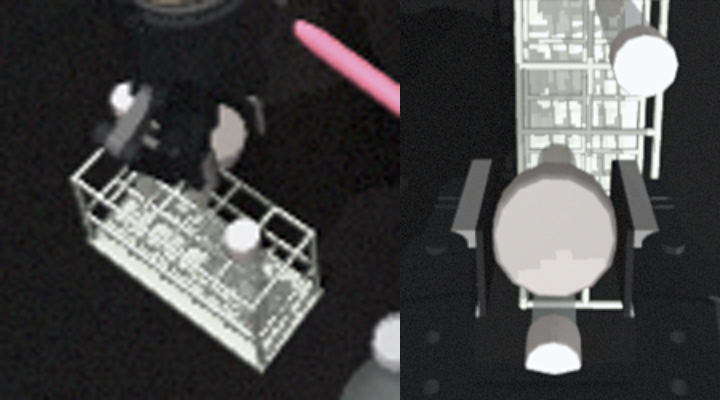

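```bash
python3 -m jog '[[[0,-0.006,0.0,0,1],[0,-0.012,0.0,0,1],[0,-0.018,0.0,0,1],[0,-0.023,0.0,0,1],[0,-0.027,0.0,0,1],[0,-0.027,0.0,0,1]]]' 20
python3 -c "
from h import *
o,M=st()
for n in('scene','wrist'): snap(n,n+'11.png')
a=cv2.imread('pics/scene11.png');a=cv2.resize(a[270:370,220:320],None,fx=4,fy=4,interpolation=2)
b=cv2.imread('pics/wrist11.png')[150:400,220:420];b=cv2.resize(b,(320,400));cv2.imwrite('pics/c11.png',np.hstack([a,b]))"
```

```text
t: 15.6
tool_pos: [0.5186, -0.3354, 0.1341]
tool_rot: [1.282, 1.163, -1.249]
contact_force: [2.6, -0.2, 2.0]
opening: 0.0302
t 15.6 tcp [ 0.5186 -0.3354  0.1341] z -94.49 tilt -0.9998 q [-0.703  0.105  1.724  0.019  1.303  0.941] F [ 2.6 -0.2  2. ] T [-0.12 -0.71  0.  ] op 0.0302
```

View pics/c11.png

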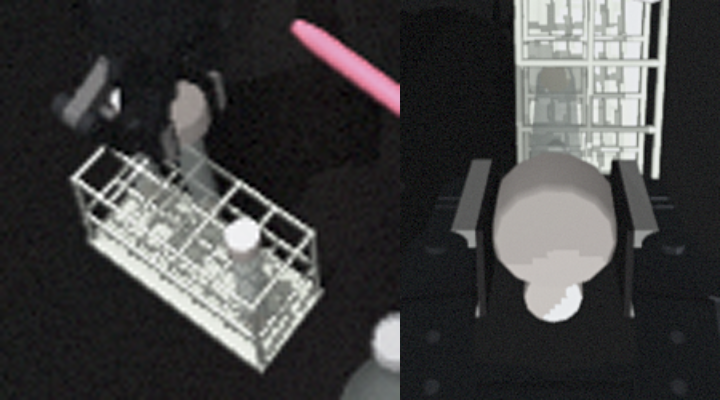

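View pics/wrist11.png

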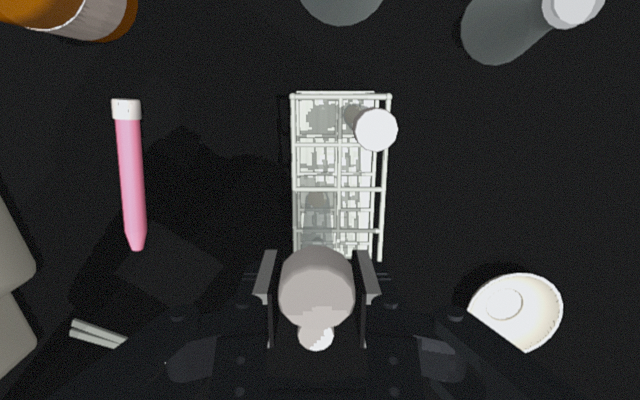

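```bash
python3 -c "
from h import *
o,M=st();w=ld('wrist11');s=ld('scene11')
T=lambda X:(M.T@(X-o['tool_pos'])).round(4)
print('foot guess',T(onz(w,317,190,.047)),'wires', [ (v,T(onz(w,317,v,.076))[1]) for v in (96,145,189,231,258)])
X,e=tri([(s,220+190/4,270+110/4),(w,317,297)]);print('cap top',X,T(X),e)
P=lambda x,y,z:o['tool_pos']+M@np.array([x,y,z])
for t in(-30,-20,-10,0,10,20):
  a=np.radians(t);X=P(-.0235+.112*np.cos(a),.003-.112*np.sin(a),.001);print(t,proj(w,X).round(),'c11',((proj(s,X)-[220,270])*4).round(),X[2].round(3))
"
python3 -c "
import cv2
a=cv2.imread('pics/wrist11.png');cv2.imwrite('pics/w11z.png',cv2.resize(a[80:300,260:410],None,fx=4,fy=3.6,interpolation=2)[:796])"
```

```text
t 15.7 tcp [ 0.5189 -0.3355  0.1341] z -94.47 tilt -0.9998 q [-0.703  0.106  1.724  0.019  1.303  0.941] F [ 2.6 -0.7  1.3] T [-0.09 -0.59  0.01] op 0.0306
foot guess [0.0873 0.0112 0.0002] wires [(96, np.float64(0.0729)), (145, np.float64(0.0462)), (189, np.float64(0.0204)), (231, np.float64(-0.0061)), (258, np.float64(-0.0242))]
cap top [ 0.52788543 -0.33736118  0.16592265] [-0.0317  0.0096  0.0009] [array([-0.6, -1.2]), array([ 2.6, -7.7])]
-30 [318. 119.] c11 [277. 250.] 0.062
-20 [318. 147.] c11 [254. 240.] 0.053
-10 [318. 174.] c11 [229. 227.] 0.048
0 [318. 201.] c11 [203. 210.] 0.046
10 [318. 228.] c11 [178. 191.] 0.047
20 [318. 256.] c11 [153. 170.] 0.052
```

View pics/w11z.png

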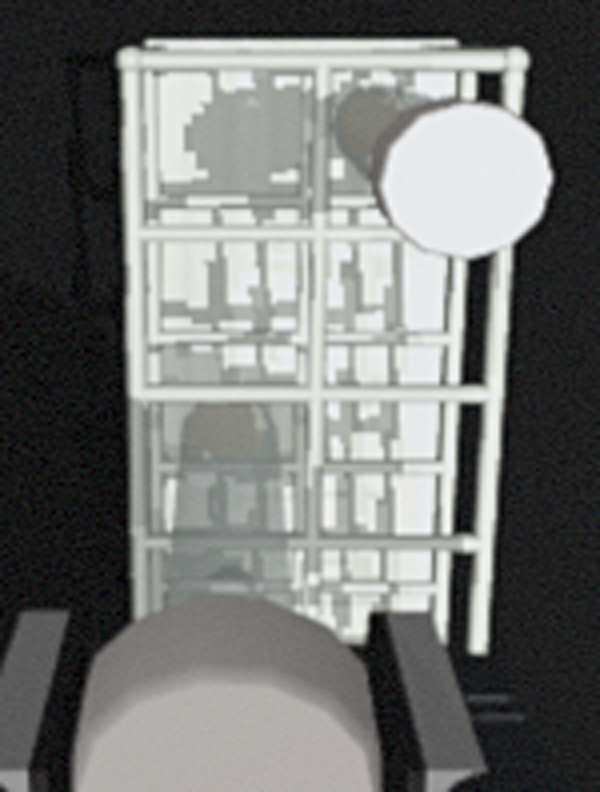

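```bash
python3 -m jog '[[[0,0.003,0.0,0,1],[0.005,0.003,0.0,0,1],[0.01,0.003,0,0,1],[0.015,0.003,0,0,1],[0.02,0.003,0,0,1],[0.02,0.003,0,0,1]]]' 20
python3 -c "
from h import *
o,M=st()
for n in('scene','wrist'): snap(n,n+'12.png')
a=cv2.imread('pics/scene12.png');a=cv2.resize(a[270:370,220:320],None,fx=4,fy=4,interpolation=2)
b=cv2.imread('pics/wrist12.png')[80:360,260:410];b=cv2.resize(b,(300,560))[:400];cv2.imwrite('pics/c12.png',np.hstack([a,b]))"
```

```text
t: 16.3
tool_pos: [0.5218, -0.3351, 0.1125]
tool_rot: [1.282, 1.166, -1.249]
contact_force: [2.6, -0.1, -1.3]
opening: 0.0306
t 16.3 tcp [ 0.5218 -0.3351  0.1125] z -94.48 tilt -0.9998 q [-0.699  0.134  1.731  0.019  1.269  0.944] F [ 2.6 -0.1 -1.3] T [-0.08 -0.38  0.06] op 0.0306
```

View pics/c12.png

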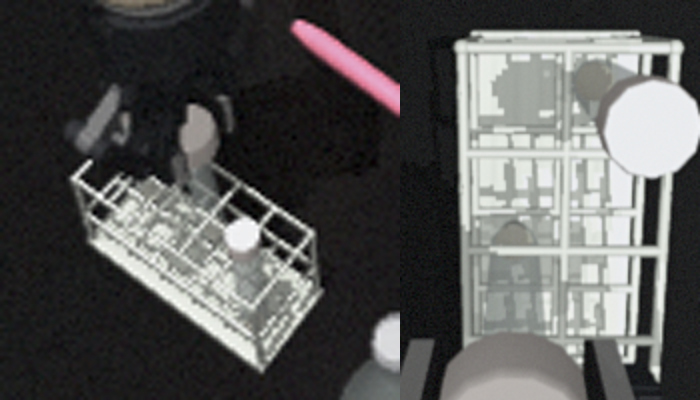

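```bash
python3 -m jog '[[[0.004,0.001,0.0,0,1],[0.008,0.002,0.0,0,1],[0.012,0.002,0,0,1],[0.016,0.002,0,0,1],[0.018,0.002,0,0,1],[0.018,0.002,0,0,1]]]' 20
python3 -c "
from h import *
o,M=st()"
```

```text
t: 17.0
tool_pos: [0.528, -0.3368, 0.1023]
tool_rot: [1.283, 1.156, -1.244]
contact_force: [-1.7, 4.3, 21.0]
opening: 0.0302
t 17.0 tcp [ 0.528  -0.3368  0.1023] z -94.48 tilt -0.9996 q [-0.696  0.153  1.729  0.022  1.243  0.946] F [-1.7  4.3 21. ] T [1.16 0.21 0.03] op 0.0302
```

```bash
python3 -m jog '[[[-0.002,0,0.0,0,1],[-0.002,0,0.0,0,1]]]' 20
python3 -c "
from h import *
o,M=st()
for n in('scene','wrist'): snap(n,n+'13.png')
a=cv2.imread('pics/scene13.png');a=cv2.resize(a[270:370,230:310],None,fx=5,fy=5,interpolation=2)
b=cv2.imread('pics/wrist13.png')[80:330,260:410];b=cv2.resize(b,(330,550))[:500];cv2.imwrite('pics/c13.png',np.hstack([a,b[:500]]))"
```

```text
t: 17.2
tool_pos: [0.5287, -0.3374, 0.1057]
tool_rot: [1.283, 1.154, -1.243]
contact_force: [0.2, -0.9, 0.2]
opening: 0.0302
t 17.2 tcp [ 0.5287 -0.3374  0.1057] z -94.47 tilt -0.9996 q [-0.696  0.15   1.726  0.022  1.246  0.946] F [ 0.2 -0.9  0.2] T [ 0.06 -0.02  0.01] op 0.0302
```

View pics/c13.png

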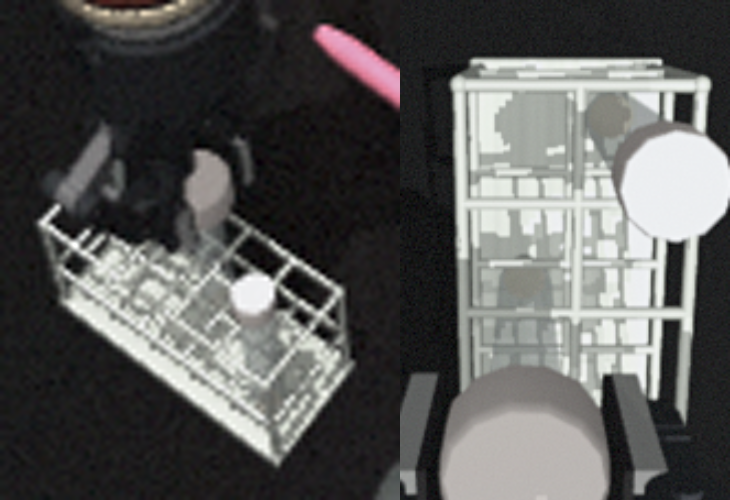

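```bash
python3 -c "
from h import *
o,M=st();w=ld('wrist13');s=ld('scene13')
T=lambda X:(M.T@(X-o['tool_pos'])).round(4)
for v in (80+84/2.2,80+205/2.2,80+314/2.2): print('wire',T(onz(w,318,v,.076))[1])
for v in (172,265,348): print('wire2',T(onz(w,318,80+v/2.2,.036))[1])
print('ecap top', onz(w,260+675/2.2-400/2.2,80+183/2.2,.124))
for z in(.004,.01,.02,.036): print(z,T(onz(w,318,80+270/2.2,z)))
for z in (.004,.014,.024,.03):
  X=o['tool_pos'].copy();X[2]=z
  f=proj(w,X);X[2]=z+.12;c=proj(w,X);cs=proj(s,X);X[2]=z+.104;cb=proj(s,X)
  print(z,'foot',f.round(),'captop wrist',c.round(),'scene crop captop',((cs-[230,270])*5).round(),((cb-[230,270])*5).round())
"
python3 -c "
import cv2
a=cv2.imread('pics/wrist13.png');cv2.imwrite('pics/w13z.png',cv2.resize(a[150:380,240:400],None,fx=4,fy=2.6*1,interpolation=2)[:600])
a=cv2.imread('pics/scene13.png');cv2.imwrite('pics/s13z.png',cv2.resize(a[285:345,250:300],None,fx=10,fy=10,interpolation=2))"
```

```text
t 17.3 tcp [ 0.5274 -0.3365  0.1035] z -94.48 tilt -0.9997 q [-0.696  0.151  1.729  0.022  1.246  0.946] F [-0.2 -0.   0.2] T [-0.01 -0.03  0.01] op 0.0306
wire 0.0645
wire 0.0378
wire 0.0118
wire2 0.0373
wire2 0.0107
wire2 -0.0146
ecap top [ 0.57805233 -0.36516557  0.124     ]
0.004 [ 0.0995 -0.0014  0.0013]
0.01 [0.0935 0.0006 0.0013]
0.02 [0.0836 0.0039 0.0012]
0.036 [0.0677 0.0092 0.0012]
0.004 foot [317. 204.] captop wrist [316. 294.] scene crop captop [194. 181.] [198. 199.]
0.014 foot [317. 208.] captop wrist [316. 309.] scene crop captop [192. 169.] [196. 188.]
0.024 foot [317. 213.] captop wrist [315. 326.] scene crop captop [190. 157.] [193. 176.]
0.03 foot [317. 216.] captop wrist [315. 337.] scene crop captop [189. 149.] [192. 169.]
```

View pics/w13z.png

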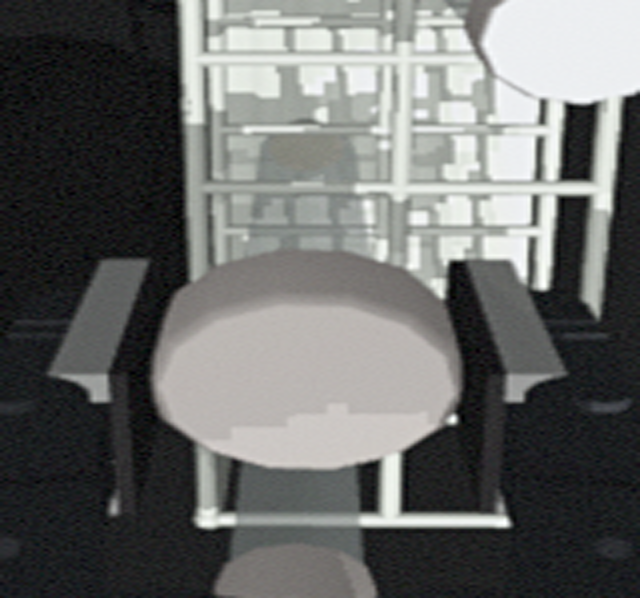

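View pics/s13z.png

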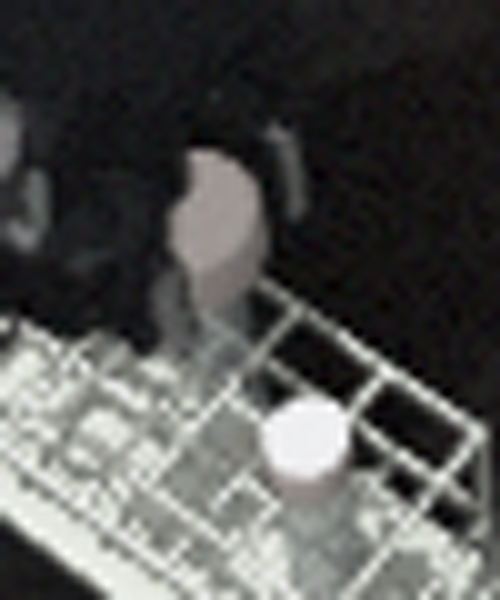

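```bash
python3 -m jog '[[[0.002,-0.001,0.0,0,1],[0.003,-0.001,0.0,0,1],[0.003,-0.001,0.0,0,1]]]' 20
python3 -c "
from h import *
o,M=st()"
```

```text
t: 17.6
tool_pos: [0.5276, -0.3369, 0.1025]
tool_rot: [1.284, 1.155, -1.243]
contact_force: [-0.4, 2.2, 11.8]
opening: 0.0306
t 17.6 tcp [ 0.5276 -0.3369  0.1025] z -94.5 tilt -0.9996 q [-0.697  0.152  1.73   0.023  1.242  0.945] F [-0.4  2.2 11.8] T [0.53 0.11 0.02] op 0.0306
```

```bash
python3 -m jog '[[[-0.001,0,0,0,0.1],[-0.001,0,0,0,-0.1],[-0.001,0,0,0,-0.1],[-0.001,0,0,0,-0.1]]]' 20
python3 -c "
from h import *
o,M=st();snap('wrist','w14.png')"
```

```text
t: 18.0
tool_pos: [0.527, -0.3365, 0.1024]
tool_rot: [1.284, 1.157, -1.244]
contact_force: [0.2, -0.7, -0.5]
opening: 0.0473
t 18.0 tcp [ 0.527  -0.3365  0.1024] z -94.5 tilt -0.9996 q [-0.697  0.151  1.731  0.023  1.244  0.945] F [ 0.2 -0.7 -0.5] T [-0.02  0.03  0.01] op 0.0473
```

View pics/w14.png

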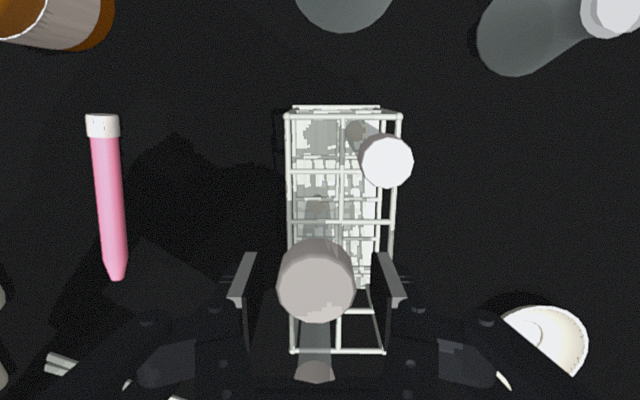

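Fingers are clear of the cap (cap centre ~(317,282), pads at 245 and 385). Lift straight up and retreat.

```bash
python3 -m jog '[[[-0.015,0,0,0,-0.1],[-0.04,0,0,0,-0.1],[-0.09,0,0,0,-0.1],[-0.14,0,0,0,-0.1],[-0.19,0,0,0,-0.1],[-0.2,-0.05,0.05,0,-0.1],[-0.2,-0.10,0.10,0,-0.1],[-0.2,-0.15,0.15,0,-0.1],[-0.2,-0.2,0.2,0,-0.1],[-0.2,-0.2,0.2,0,-0.1],[-0.2,-0.2,0.2,0,-0.1]]]' 20
python3 -c "
from h import *
o,M=st()
for n in('scene','top'): snap(n,n+'15.png')
a=cv2.imread('pics/scene15.png');a=cv2.resize(a[250:380,200:320],None,fx=4,fy=4,interpolation=2)
cv2.imwrite('pics/c15.png',a)"
```

```text
t: 19.15
tool_pos: [0.3041, -0.5231, 0.2969]
tool_rot: [1.285, 1.155, -1.246]
contact_force: [0.2, 0.3, -0.0]
opening: 0.047
t 19.15 tcp [ 0.3041 -0.5231  0.2969] z -94.62 tilt -0.9996 q [-1.179 -0.031  1.589  0.026  1.578  0.472] F [ 0.2  0.3 -0. ] T [-0.07 -0.02 -0.05] op 0.047
```

View pics/c15.png

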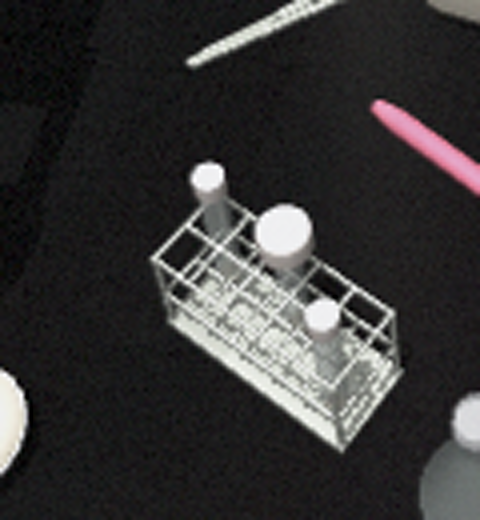

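View pics/top15.png

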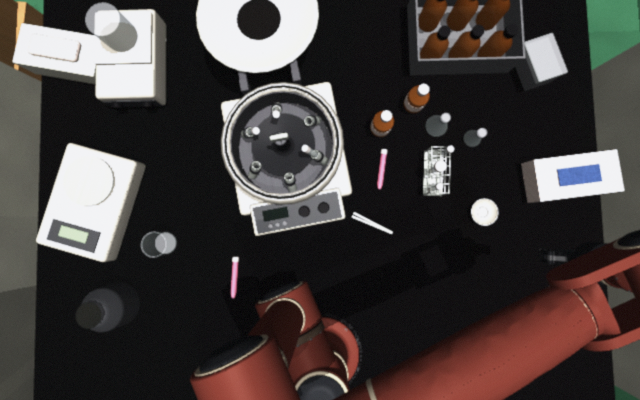

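View pics/scene15.png

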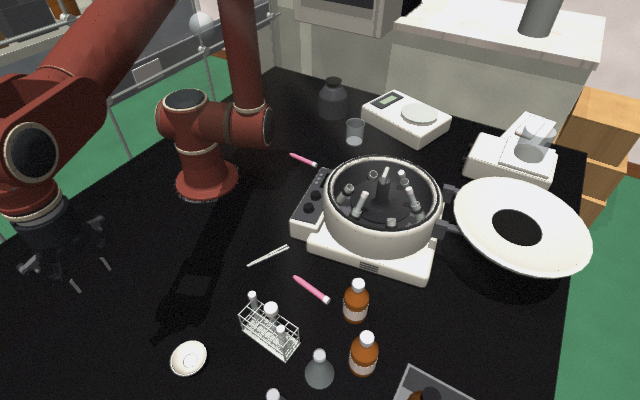

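```bash
python3 - <<'E'
from h import *
t=ld('top15');s=ld('scene15')
A=lambda v:np.degrees(np.arctan2(v[1],v[0]))%360
a=cv2.imread('pics/top15.png');cv2.imwrite('pics/t15a.png',cv2.resize(a[75:215,215:355],None,fx=4,fy=4,interpolation=2))
cv2.imwrite('pics/t15b.png',cv2.resize(a[135:205,410:470],None,fx=8,fy=8,interpolation=2))
X,e=tri([(s,200+284/4,250+230/4-.5),(t,440.5,167)]);print(X,e)
E
```

```text
[ 0.52824    -0.33658477  0.12078264] [array([-1.7,  0.1]), array([-0.9, -1. ])]
```

View pics/t15a.png

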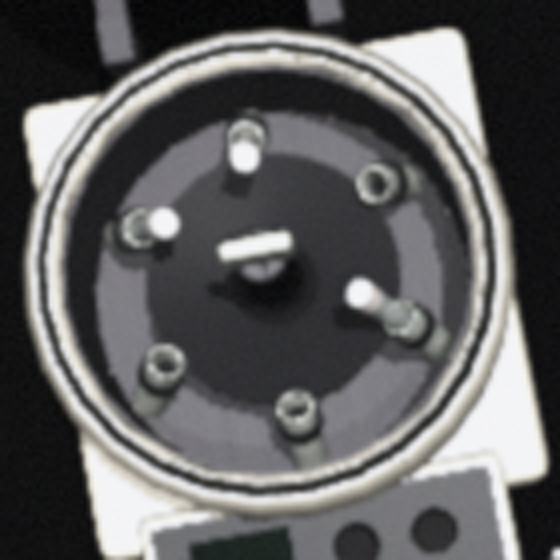

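View pics/t15b.png

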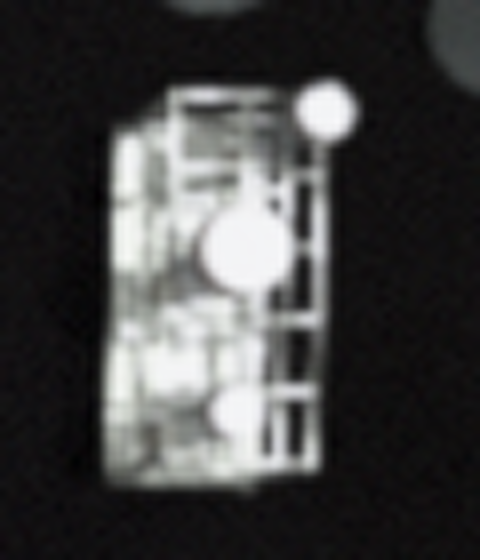

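```bash
python3 -c "
from h import *
t=ld('top15');f=lambda u,v,z:onz(t,215+u/4-.4,75+v/4-.4,z)
p,q=f(297,410,.144),f(245,155,.195)
k=np.array([.598,.0877]);v=p[:2]-k;print('wide pocket angle',np.degrees(np.arctan2(v[1],v[0]))%360,'front 189.5')
ctrl.finish_job()"
```

```text
wide pocket angle 189.6242010409242 front 189.5
the job is handed in; nothing more can be done
```

The wide-capped tube now stands upright in the middle opening of the rack's +y row, on the rack's floor, and the job is handed in. It took about 19 s of the 67 s allowed.

**What I did:** I gripped the rotor's knob and turned the rotor about 148° clockwise until the wide-capped tube was at the front. I let go of the knob, then gripped the tube's cap and drew the tube out along its slant. The tool could not tilt, so I set the tube upright against a top wire of the rack. I then lowered it until it met the floor at about 12 N (21 N on the first touch) and released it.

**Last checks:**
- **Rotor:** the wide tube's pocket is at 189.6°, and the machine's front is at 189.5°.
- **Tube:** its cap top measures 121 mm high, against 124 mm expected, which is about what the camera calibration allows. It is within 2 mm of the opening's centre.
- **Other things:** tubes a, b and c are in their sleeves, d and e are in the rack, and nothing else on the bench looked moved.

**Disagreements:**
- The overhead and wrist cameras differed by 3 to 5 mm on the rotor's axis, which put about 11 N of side force on the knob while turning.
- Just before the final lowering, the images put the tube's foot 2 to 5 mm above the floor, within camera error. I relied on the contact force instead.
- The tube hung at about 30° in the grip rather than 25°, which setting it upright corrected.

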